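Clear up the ink-painting table

TASK

Clear up the painting table: lay every red, green and blue ink stick flat in the tray of its own colour and leave the black ink stick in the wooden rack. Push every ochre crust of dried paint off the white slab into its catch trough with the scraper block, never with the fingers, and set the scraper back on the middle of its grey mat. Disturb nothing else on the table.

Things in the scene. Friction and masses are not known exactly. Their poses are not given: they have to be found in the camera images.
- red1: red ink stick: square bar 85 x 24 x 24 mm with two thin brass bands, 70 g, long axis = its x. Origin: centre of its underside as built (so the bar's centre is 12 mm along its own z). May be absent. Starts lying in a compartment of the rack.
- red2: red ink stick: square bar 85 x 24 x 24 mm with two thin brass bands, 70 g, long axis = its x. Origin: centre of its underside as built (so the bar's centre is 12 mm along its own z). May be absent. Starts lying in a compartment of the rack.
- green1: green ink stick: square bar 85 x 24 x 24 mm with two thin brass bands, 70 g, long axis = its x. Origin: centre of its underside as built (so the bar's centre is 12 mm along its own z). May be absent. Starts lying in a compartment of the rack.
- green2: green ink stick: square bar 85 x 24 x 24 mm with two thin brass bands, 70 g, long axis = its x. Origin: centre of its underside as built (so the bar's centre is 12 mm along its own z). May be absent. Starts lying in a compartment of the rack.
- blue1: blue ink stick: square bar 85 x 24 x 24 mm with two thin brass bands, 70 g, long axis = its x. Origin: centre of its underside as built (so the bar's centre is 12 mm along its own z). May be absent. Starts lying in a compartment of the rack.
- blue2: blue ink stick: square bar 85 x 24 x 24 mm with two thin brass bands, 70 g, long axis = its x. Origin: centre of its underside as built (so the bar's centre is 12 mm along its own z). May be absent. Starts lying in a compartment of the rack.
- black: black ink stick, same size and make (85 x 24 x 24 mm); it belongs in the rack and stays there
- rack: wooden compartment rack, 210 (x) x 245 (y) mm, 2 compartments along its x by 4 along its y (each about 97 x 55 mm), floor 5 mm thick, walls only 12 mm high in all, so that sticks stand 17 mm above them. Fixed. Origin: centre of its underside.
- tray_red: shallow open tray with red walls and a pale paper-lined floor, outside 125 (x) x 100 (y) x 20 mm high, walls and floor 4 mm thick. Fixed. Origin: centre of its underside.
- tray_green: shallow open tray with green walls and a pale paper-lined floor, outside 125 (x) x 100 (y) x 20 mm high, walls and floor 4 mm thick. Fixed. Origin: centre of its underside.
- tray_blue: shallow open tray with blue walls and a pale paper-lined floor, outside 125 (x) x 100 (y) x 20 mm high, walls and floor 4 mm thick. Fixed. Origin: centre of its underside.
- mat: grey felt mat, 130 (x) x 90 (y) x 3 mm, fixed; the scraper's place. Origin: centre of its underside.
- scraper: scraper block, about 150 g: black foot 124 (x) x 36 (y) x 20 mm high, on it a pale wooden grip 85 (x) x 26 (y) x 40 mm high; 60 mm high in all. Starts standing on its foot on the mat. Origin: centre of its underside, z up through the grip.
- scraper_mid (a point): middle of the scraper block, 30 mm above its underside, axes as the block's
- palette: white slab with catch trough, one fixed piece. Origin: underneath the slab's centre. Slab: x -85 to +85, y -80 to +80 mm, top 30 mm above the table; rims 8 mm wide, 10 mm high on its +y, -y and +x edges (144 mm clear between the side rims). Its -x edge is open and drops into the grey metal trough: x -85 to -175 mm, floor 4 mm and 4 mm thick walls 24 mm above the table.
- crust1: loose ochre crust of dried paint, a flat piece 26 x 24 x 10 mm, 15 g; origin: centre of its underside. May be absent. Starts on the slab, between x -60 and +15 mm, y -50 and +50 mm of the palette's frame.
- crust2: loose ochre crust of dried paint, a flat piece 26 x 24 x 10 mm, 15 g; origin: centre of its underside. May be absent. Starts on the slab, between x -60 and +15 mm, y -50 and +50 mm of the palette's frame.
- crust3: loose ochre crust of dried paint, a flat piece 26 x 24 x 10 mm, 15 g; origin: centre of its underside. May be absent. Starts on the slab, between x -60 and +15 mm, y -50 and +50 mm of the palette's frame.
- paperweight: dark wooden bar 30 x 180 x 22 mm; loose, to be left alone. Origin: underside centre.
- paste_jar: small white round seal-paste jar, 60 mm wide, 36 mm high; loose, to be left alone. Origin: underside centre.
- brush: paint brush 200 mm long, lying on the table; loose, to be left alone.
Things that resemble listed ones, but are neither listed nor needed, are in the scene too. Leave any pink look-alike of the red2 alone.

How it is judged:
By the outcome, as a careful person would: the job done as asked, in the order asked, and still so for the second after the job is handed in, with the robot touching nothing.
Of red1, red2, green1, green2, blue1, blue2 only 4 to 6 are there at a start; the rules pass over those that are not, and their reading is None.
Of crust1, crust2, crust3 only 2 to 3 are there at a start; the rules pass over those that are not, and their reading is None.
At some moment in a run one of red1, red2, green1, green2, blue1, blue2, scraper may be knocked a few centimetres aside while the robot is not near it.
Once in a run the grip may slacken for a moment while it holds something.
It also fails if it takes over 210 s, if anything falls off the work surface, if the arm or the gripper's body presses on something with over 40 N, if the wrist force passes 120 N, or if a joint passes its speed limit or range.

ROBOT

A 7-joint arm with a two-finger parallel gripper is mounted at the origin on the work surface. World frame = base frame: x ahead of the robot, y to its left, z up, the work surface at z = 0. Lengths are in m, angles in rad, forces in N, time in s.
With the tool pointing down it reaches from about 0.4 to 0.875 m from the base axis. Payload 19.3 kg.
Tool frame: the origin (TCP) lies between the finger pads; the fingertips stand 17 mm ahead of it and the grasp point (between the pads) lies 2 mm behind it; z points along the fingers, y is the line along which they close (so a half turn about z gives the same grasp; the last joint's range is limited). The gripper opens to 85 mm and grips with 20 to 120 N. Pads are 22 mm wide; open, the fingers measure 114 mm over their backs; the gripper's body (76 mm by 85 mm) begins 54 mm behind the grasp point. The pads swing forward as they close: fully open they stand 13 mm farther back than shut.
Start: joints at [-1.399, 0.521, -0.036, 1.599, 0.021, 1.021, -0.113], TCP at [0.15, 0.607, 0.216] pointing down, gripper open.
Joint ranges: [-2.91, 2.91], [-0.3, 2.13], [-1.5, 1.42], [0.17, 2.43], [-1.26, 4.41], [0.16, 1.93], [-2.52, 2.52]. Speed limits (rad/s): [1.89, 1.89, 2.39, 2.39, 3.01, 3.01, 3.01].

INTERFACE

Orientations are given as [roll, pitch, yaw] about the fixed x, y, z axes, in that order (R = Rz(yaw) Ry(pitch) Rx(roll)).
In Python, from workcell import bot gives the robot as it stands.
- The arm moves only by the shell command python3 -m inch 'ROWS' [FORCE]. ROWS is JSON, a list of rows, each a list of 7 numbers: the shift along the tool's x, y, z in units of 200 mm (1.0 is 200 mm), then the turn, a rotation vector about the tool's x, y, z in units of 90 degrees (1.0 is 90 degrees), then the opening, from 0 (shut) to 1 (fully open). In form: [[x, y, z, rx, ry, rz, grip], ...]. A call has 1 to 20 rows; each row is the pose to reach, as a shift and turn from the pose commanded when the call began, along the tool's axes at that moment; what a row does not reach only later rows make up. A row lasts 1/8 s, in which the tool goes at most 62.5 mm and 10.7 degrees, less where a joint would pass 70% of its speed; a pose out of reach is approached as far as the arm can. A call with a number of a shift or a turn outside -1 to 1 is refused whole. A call with a gripper value outside its range is refused whole. The fingers move at their own pace and stop on an object; FORCE is the grip in N (left out, the last holds). Time passes only in rows, so rows that repeat a pose let the fingers close. It gives the time, the measured TCP pose, the force, the opening and the grip force at its end, in the units of the state.
- bot.observe(): the state, without advancing time (a new reading comes with each control period).
- bot.grab_frame(name): name is "side" or "top"; returns a dict with "img" (384x512x3 uint8, red, green, blue), "z_map" (384x512 float32, m along the optical axis (not along the pixel's ray), 0 where there is no reading), "vfov" (degrees; the focal length in pixels is half the picture's height over the tangent of half this angle, whatever the lens; pixels are square), "cx", "cy" (the principal point, pixels), "distortion" ([k1, k2, p1, p2, k3] as OpenCV has them; the pictures are not rectified), "rvec" (rotation vector, rad) and "tvec" (3), from world to camera coordinates, as OpenCV has them. Camera axes: x right, y down, z forward; pixel columns grow to the right and rows downward; lengths in m; the calibration is good to about 2 mm. A picture is of the moment at which its call begins.
- bot.job_done(): hands the job in; it is judged then, once.
The state is a dict: "clock": time; "qpos": joint angles; "qd": joint speeds; "joint_efforts": joint torques, N m; "position": TCP position; "tool_rot": TCP orientation; "force": force on the tool from outside, world axes, zero at the start; "moment": the same for the moment, N m; "grip_width": finger opening in m; "finger_force": force on a finger pad.
Only numpy, scipy, OpenCV 4.12 (cv2) and the standard library are available. Lean on these libraries where they do the work, as an engineer would, in place of code of your own. Each camera call takes 0.05 s, during which the arm holds its last target. There are 200 camera calls.

## Working session

There is one attempt and no reset: what is moved stays moved. The work goes in short steps, Python scripts to look and compute and a shell command to move; the robot and the scene stay as the last step left them, time stands still between calls to the robot, and variables do not carry over. Pictures are saved under pics/ and viewed, at most 14 in all, crops included, and the job is handed in when it is done.

```bash
ls; mkdir -p pics; cat > h.py <<'E'
import numpy as np,cv2
from workcell import bot
from scipy.spatial.transform import Rotation as Ro
def cam(n):
    f=bot.grab_frame(n);F=192/np.tan(np.radians(f['vfov']/2))
    f['K']=np.array([[F,0,f['cx']],[0,F,f['cy']],[0,0,1]]);f['D']=np.array(f['distortion'],float);return f
def cloud(f):
    h,w=f['z_map'].shape;u,v=np.meshgrid(np.arange(w),np.arange(h))
    p=cv2.undistortPoints(np.stack([u,v],-1).reshape(-1,1,2).astype(float),f['K'],f['D']).reshape(h,w,2)
    z=f['z_map'].astype(float);P=np.dstack([p*z[...,None],z])-np.array(f['tvec']).ravel()
    return P@cv2.Rodrigues(np.array(f['rvec'],float))[0]
def save(f,n,s=1.5):
    cv2.imwrite('pics/'+n,cv2.resize(f['img'][...,::-1],None,fx=s,fy=s,interpolation=cv2.INTER_CUBIC))
def st():
    s=bot.observe();print({k:np.round(s[k],4).tolist() for k in('clock','position','tool_rot','force','grip_width','finger_force','qpos')});return s
E
python3 - <<'E'
from h import *
s=st()
for n in('top','side'):
    f=cam(n);save(f,n+'0.png');C=cloud(f);np.savez('/tmp/'+n,C=C,img=f['img']);print(n,f['vfov'],f['tvec'],C[192,256],(f['z_map']==0).mean())
E
```

```text
pics
{'clock': 0.0, 'position': [0.1496, 0.6064, 0.2155], 'tool_rot': [-3.1404, 0.0001, 2.8998], 'force': [-0.509, -0.2391, -0.4074], 'grip_width': 0.0854, 'finger_force': 0.0, 'qpos': [-1.3992, 0.522, -0.0363, 1.6, 0.0212, 1.0211, -0.1128]}
top 47.59443970310846 [-0.1044515  0.4599176  1.062106 ] [ 0.49900393 -0.11053296 -0.00162209] 0.0039215087890625
side 52.87475585855171 [-0.46428908  0.05538501  1.03423475] [ 0.47712799 -0.01961549  0.00486334] 0.0038859049479166665
```

View pics/top0.png

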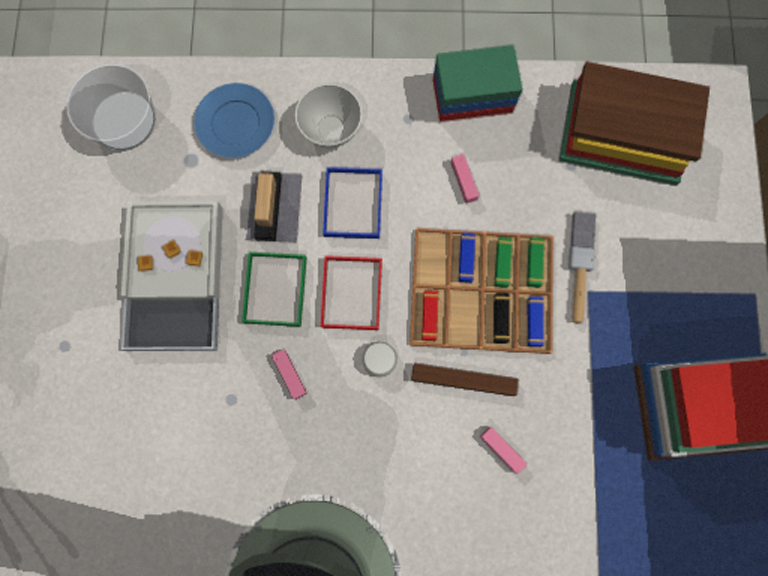

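View pics/side0.png

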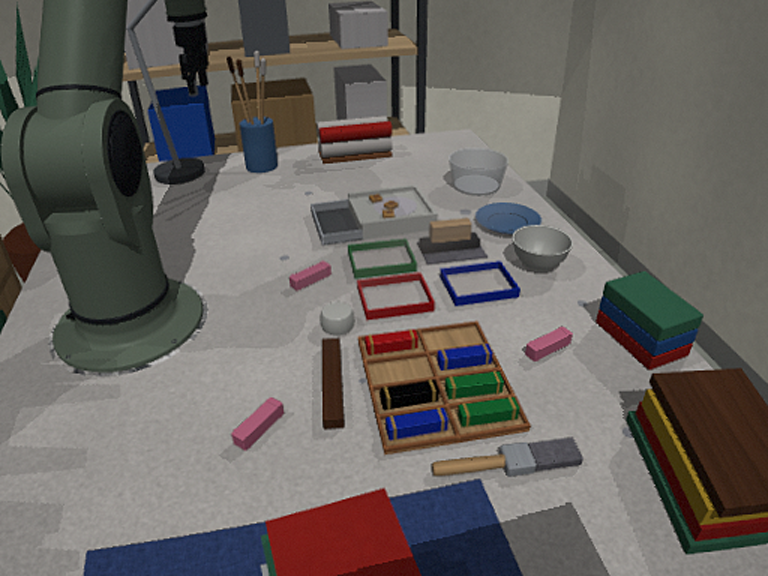

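The top view has world +x up and +y left. There are 5 sticks (top-view pixels): red (430,314), blue (467,258) and (536,322), green (503,261) and (536,261). The black stick is at (502,318). Three crusts lie at (145,262), (171,248) and (194,258), and the scraper is at (267,205). The three pink bars are decoys. Next I measure the poses.

```bash
cat >> h.py <<'E'
def sticks(C,img,verbose=1):
    hsv=cv2.cvtColor(img,cv2.COLOR_RGB2HSV);H,S,V=[hsv[...,i].astype(int) for i in range(3)];z=C[...,2]
    reg=(C[...,0]>.38)&(C[...,0]<.9)&(abs(C[...,1])<.5)
    out=[]
    for c,m in dict(red=((H<6)|(H>174))&(S>190)&(V>70),green=(H>45)&(H<75)&(S>140)&(V>40),blue=(H>110)&(H<125)&(S>150)&(V>60)).items():
        m=m&reg&(z<.06)
        n,l,stt,_=cv2.connectedComponentsWithStats(m.astype(np.uint8))
        for i in range(1,n):
            if stt[i,4]<60: continue
            P=C[l==i];zt=np.percentile(P[:,2],85);T=P[P[:,2]>zt-.006]
            r=cv2.minAreaRect((T[:,:2]*1000).astype(np.float32));(cx,cy),(a,b),t=r
            if a<b:a,b,t=b,a,t+90
            t=(t+90)%180-90
            out.append((c,cx,cy,t,a,b,zt*1000))
            if verbose:print(c,'xy %.0f %.0f yaw %.1f size %.0f %.0f top %.0f n %d'%(cx,cy,t,a,b,zt*1000,len(T)))
    return out
def rect(C,m,name):
    P=C[m];r=cv2.minAreaRect((P[:,:2]*1000).astype(np.float32));print(name,np.round(r[0]),np.round(r[1]),round(r[2],1),'z',np.round(np.percentile(P[:,2],[5,50,95])*1000),len(P))
def plan(*tg):
    "targets (x,y,z mm,yaw deg)"
    s=st();R=Ro.from_euler('xyz',s['tool_rot']);p=np.array(s['position'])
    for x,y,z,yaw in tg:
        d=R.inv().apply(np.array([x,y,z])/1000-p)/.2
        w=(R.inv()*Ro.from_euler('xyz',[np.pi,0,np.radians(yaw)])).as_rotvec()/(np.pi/2)
        print((x,y,z,yaw),np.round(d,3),np.round(w,3))
E
python3 - <<'E'
from h import *
d=np.load('/tmp/top.npz');C,img=d['C'],d['img'];sticks(C,img)
hsv=cv2.cvtColor(img,cv2.COLOR_RGB2HSV);H,S,V=[hsv[...,i].astype(int) for i in range(3)]
def box(u0,u1,v0,v1):
    m=np.zeros(H.shape,bool);m[int(v0/1.5):int(v1/1.5),int(u0/1.5):int(u1/1.5)]=1;return m
z=C[...,2]
b=box(240,305,165,250)
rect(C,b&(z>.05),'grip');rect(C,b&(z>.012)&(z<.04),'foot');rect(C,b&(z>-.02)&(z<.012)&(abs(S)<60)&(V<110),'mat')
b=box(110,225,195,360);rect(C,b&(z>.035),'rims');rect(C,b&(z>.012),'palette all')
b=box(130,210,235,280);m=b&(S>140)&(z<.06)
n,l,s_,_=cv2.connectedComponentsWithStats(m.astype(np.uint8))
for i in range(1,n):
    if s_[i,4]>15: rect(C,l==i,'crust')
b=box(140,205,215,290)&(S<60)&(V>140);print('slab z',np.median(z[b]))
b=box(408,558,225,357);rect(C,b&(z>.007)&(z<.017),'rack')
for u,n in((272,'green'),(350,'red')):
    b=box(u-35,u+38,246,335);rect(C,b&(z>.012)&(z<.03),'tray '+n)
b=box(315,390,160,242);rect(C,b&(z>.012)&(z<.03),'tray blue')
b=box(480,520,290,345);rect(C,b&(V<60)&(z>.022),'black')
E
```

```text
red xy 448 -189 yaw -2.2 size 61 23 top 31 n 201
green xy 545 -316 yaw -4.7 size 61 22 top 31 n 179
green xy 547 -373 yaw -1.7 size 58 22 top 31 n 181
green xy 491 82 yaw -2.3 size 123 100 top 21 n 181
blue xy 652 -51 yaw -1.4 size 125 99 top 21 n 174
blue xy 551 -253 yaw -3.5 size 59 23 top 31 n 186
blue xy 441 -370 yaw -1.4 size 60 22 top 31 n 207
grip [465.  20.] [480.  57.] 24.3 z [54. 62. 66.] 357
foot [645. 100.] [ 37. 125.] 87.4 z [16. 23. 35.] 299
mat [647.  98.] [103. 131.] 87.2 z [-1.  3.  7.] 714
rims [481. 104.] [568. 223.] 64.5 z [36. 39. 44.] 949
palette all [471. 113.] [533. 295.] 74.7 z [21. 30. 41.] 4454
crust [554. 260.] [22. 21.] 30.3 z [36. 40. 44.] 76
crust [538. 220.] [22. 22.] 87.0 z [36. 40. 44.] 78
crust [529. 305.] [22. 23.] 4.7 z [36. 40. 44.] 76
slab z 0.02996054057283955
rack [ 498. -285.] [258. 212.] 87.9 z [ 7. 10. 15.] 2166
tray green [493.  82.] [101. 126.] 87.8 z [14. 19. 22.] 335
tray red [488. -53.] [100. 126.] 88.3 z [14. 19. 23.] 310
tray blue [654. -51.] [100. 129.] 88.9 z [13. 19. 23.] 322
black [ 355. -233.] [ 67. 313.] 49.1 z [24. 29. 32.] 244
```

```bash
python3 -c "
from h import *
plan((330,430,216,178))"
```

```text
{'clock': 0.1, 'position': [0.1496, 0.6065, 0.2156], 'tool_rot': [-3.1406, 0.0, 2.8998], 'force': [-0.4008, -0.252, 0.311], 'grip_width': 0.0851, 'finger_force': 0.0, 'qpos': [-1.3992, 0.5219, -0.0364, 1.5999, 0.0212, 1.0211, -0.1128]}
(330, 430, 216, 178) [-1.087e+00 -6.410e-01 -1.000e-03] [-0.001 -0.    -0.132]
```

```bash
python3 -m inch '[[-0.25,-0.15,0,0,0,-0.06,0.6],[-0.5,-0.3,0,0,0,-0.132,0.6],[-0.75,-0.45,0,0,0,-0.132,0.6],[-1,-0.6,0,0,0,-0.132,0.6],[-1,-0.6,0,0,0,-0.132,0.6]]' 60; python3 -c "
from h import *
plan((450,250,216,178),(448,-189,120,178))"
```

```text
clock: 0.72
position: [0.3186, 0.4389, 0.2161]
tool_rot: [-3.14, 0.001, 3.101]
force: [-0.1, 1.4, -0.3]
grip_width: 0.0512
finger_force: 0.0
{'clock': 0.725, 'position': [0.3186, 0.4389, 0.2161], 'tool_rot': [-3.1403, 0.0011, 3.1007], 'force': [-0.0919, 1.3621, -0.341], 'grip_width': 0.0512, 'finger_force': 0.0, 'qpos': [-1.0171, 0.3907, -0.0477, 1.8176, 0.0245, 0.9345, 0.4541]}
(450, 250, 216, 178) [-0.695 -0.917  0.003] [-0.001  0.001 -0.004]
(448, -189, 120, 178) [-0.774 -3.11   0.486] [-0.001  0.001 -0.004]
```

```bash
python3 -m inch '[[-0.2,-0.3,0,0,0,0,0.5],[-0.4,-0.6,0,0,0,0,0.5],[-0.6,-0.85,0,0,0,0,0.5],[-0.68,-1,0,0,0,0,0.5]]' >/dev/null; python3 -m inch '[[0,-0.3,0.1,0,0,0,0.5],[0,-0.6,0.2,0,0,0,0.5],[0,-0.85,0.3,0,0,0,0.5],[0,-1,0.3,0,0,0,0.5]]' >/dev/null; python3 -m inch '[[0,-0.3,0.1,0,0,0,0.5],[0,-0.6,0.2,0,0,0,0.5],[0,-0.85,0.2,0,0,0,0.5],[0,-1,0.2,0,0,0,0.5],[0,-1,0.2,0,0,0,0.5]]'; python3 -c "
from h import *
f=cam('top');sticks(cloud(f),f['img'])
plan((448,-189,80,178),(448,-189,32,178))"
```

```text
clock: 2.35
position: [0.4301, -0.1636, 0.1159]
tool_rot: [-3.141, -0.0, 3.104]
force: [-0.2, 1.0, 0.3]
grip_width: 0.0428
finger_force: 0.0
green xy 544 -320 yaw -6.4 size 60 15 top 31 n 114
green xy 547 -373 yaw -3.5 size 59 21 top 31 n 175
green xy 491 81 yaw -2.2 size 123 99 top 21 n 173
blue xy 652 -51 yaw -0.9 size 124 99 top 21 n 173
blue xy 441 -370 yaw -1.9 size 61 22 top 31 n 206
{'clock': 2.4, 'position': [0.4303, -0.1621, 0.1159], 'tool_rot': [3.1414, -0.0003, 3.1058], 'force': [0.2602, 1.2484, -0.0994], 'grip_width': 0.0427, 'finger_force': 0.0, 'qpos': [0.1491, 0.4223, 0.1045, 2.118, -0.0754, 0.605, 1.8416]}
(448, -189, 80, 178) [-0.093 -0.131  0.179] [ 0.    -0.    -0.001]
(448, -189, 32, 178) [-0.093 -0.131  0.419] [ 0.    -0.    -0.001]
```

```bash
python3 -m inch '[[-0.093,-0.133,0.1,0,0,0,0.5],[-0.093,-0.133,0.25,0,0,0,0.5],[-0.093,-0.133,0.42,0,0,0,0.5],[-0.093,-0.133,0.42,0,0,0,0.5],[-0.093,-0.133,0.42,0,0,0,0],[-0.093,-0.133,0.42,0,0,0,0],[-0.093,-0.133,0.42,0,0,0,0],[-0.093,-0.133,0.42,0,0,0,0],[-0.093,-0.133,0.3,0,0,0,0],[-0.093,-0.133,0.1,0,0,0,0],[-0.093,-0.133,0,0,0,0,0]]' 60; python3 -c "
from h import *
plan((488,-53,70,178),(488,-53,27,178))"
```

```text
clock: 3.78
position: [0.4485, -0.1894, 0.118]
tool_rot: [-3.141, 0.002, 3.107]
force: [-0.1, 0.1, 0.4]
grip_width: -0.0
finger_force: 0.0
{'clock': 3.775, 'position': [0.4485, -0.1894, 0.118], 'tool_rot': [-3.1411, 0.0018, 3.1068], 'force': [-0.1011, 0.1222, 0.4306], 'grip_width': -0.0, 'finger_force': 0.0, 'qpos': [0.1932, 0.4527, 0.1097, 2.0528, -0.0805, 0.6382, 1.8926]}
(488, -53, 70, 178) [-0.173  0.689  0.24 ] [-0.     0.001  0.   ]
(488, -53, 27, 178) [-0.173  0.689  0.455] [-0.     0.001  0.   ]
```

```bash
python3 -c "
from h import *
f=cam('side');save(f,'side1.png');C=cloud(f);sticks(C,f['img'])
"
```

```text
red xy 510 -55 yaw 87.1 size 101 78 top 18 n 97
red xy 431 -88 yaw -53.8 size 54 29 top 19 n 32
red xy 449 -192 yaw -1.4 size 62 22 top 30 n 170
red xy 868 -340 yaw 8.7 size 64 5 top 28 n 61
green xy 546 -319 yaw -3.7 size 63 25 top 29 n 236
green xy 547 -376 yaw -3.4 size 62 26 top 29 n 267
blue xy 654 -53 yaw -2.2 size 126 103 top 19 n 239
blue xy 553 -257 yaw -1.8 size 60 24 top 30 n 193
blue xy 442 -372 yaw -1.1 size 62 25 top 29 n 293
```

View pics/side1.png

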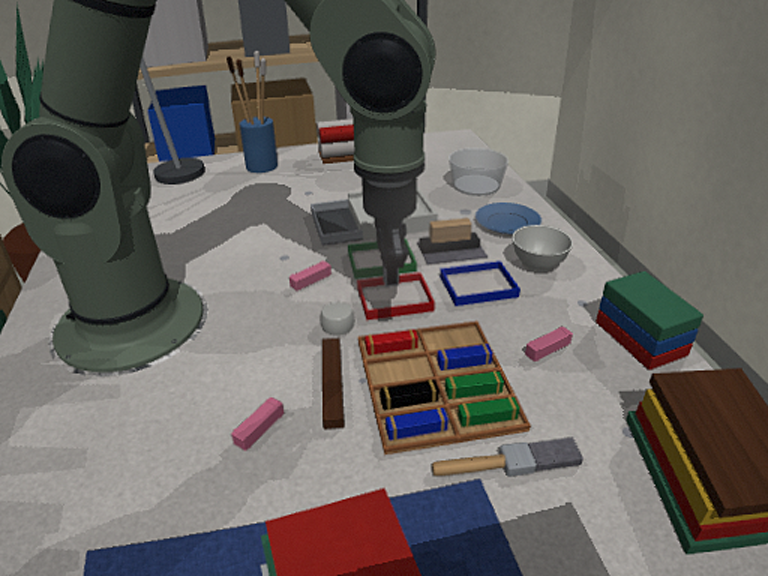

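The red stick is still in its compartment at about (391,342), so the grip missed. I'll retry and check before lifting.

```bash
python3 -m inch '[[0,0,0.15,0,0,0,0.5],[0,0,0.3,0,0,0,0.5],[0,0,0.43,0,0,0,0.5],[0,0,0.43,0,0,0,0.5],[0,0,0.43,0,0,0,0.5]]' 60;  python3 -m inch '[[0,0,0,0,0,0,0],[0,0,0,0,0,0,0],[0,0,0,0,0,0,0],[0,0,0,0,0,0,0],[0,0,0,0,0,0,0],[0,0,0,0,0,0,0]]' 60
```

```text
clock: 4.45
position: [0.4483, -0.1893, 0.0308]
tool_rot: [-3.141, 0.0, 3.107]
force: [-0.0, 0.1, 1.1]
grip_width: 0.0427
finger_force: 0.0
clock: 5.2
position: [0.448, -0.1892, 0.0301]
tool_rot: [-3.142, -0.0, 3.107]
force: [-0.1, 0.4, 0.6]
grip_width: 0.0003
finger_force: 0.0
```

```bash
python3 -c "
from h import *
f=cam('side');g=f['img'][140:310,190:380];cv2.imwrite('pics/c1.png',cv2.resize(g[...,::-1],None,fx=4,fy=3.5,interpolation=2))
sticks(cloud(f),f['img'])
f=cam('top');sticks(cloud(f),f['img'])
"
```

```text
red xy 534 -60 yaw 75.1 size 105 46 top 18 n 79
red xy 449 -193 yaw -2.8 size 62 22 top 30 n 170
red xy 868 -341 yaw 7.2 size 64 6 top 27 n 61
green xy 546 -320 yaw -5.4 size 62 26 top 30 n 233
green xy 547 -377 yaw -3.9 size 62 24 top 29 n 269
blue xy 654 -52 yaw -0.9 size 125 104 top 19 n 244
blue xy 552 -256 yaw -3.9 size 62 23 top 30 n 192
blue xy 442 -372 yaw -1.9 size 62 26 top 29 n 295
green xy 546 -373 yaw -4.9 size 59 21 top 31 n 175
blue xy 652 -51 yaw -1.4 size 124 99 top 21 n 178
blue xy 441 -370 yaw -2.4 size 61 22 top 31 n 206
```

View pics/c1.png

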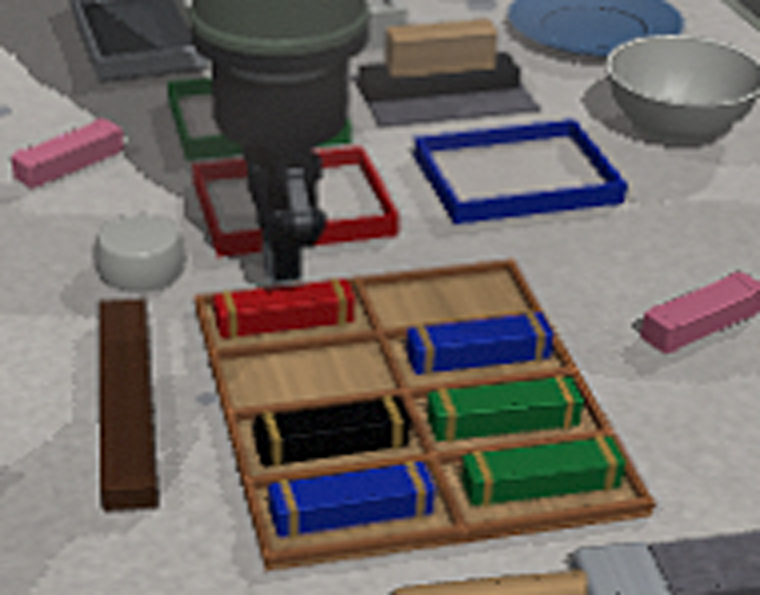

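```bash
python3 -c "
from h import *
f=cam('side');C=cloud(f)
# gripper tip pixel in crop (287,270)->full
for cu,cv in((287,272),(285,240),(300,250),(270,255),(295,180)):
    u,v=190+cu/4,140+cv/3.5
    print(u,v,np.round(C[int(v),int(u)],3))
s=st()
for p in (s['position'],[s['position'][0],s['position'][1],.013]):
    print(cv2.projectPoints(np.array([p]),np.array(f['rvec'],float),np.array(f['tvec'],float),f['K'],f['D'])[0].ravel())
q=s['qpos']
"
```

```text
261.75 217.71428571428572 [ 0.449 -0.199  0.058]
261.25 208.57142857142856 [ 0.44  -0.235  0.112]
265.0 211.42857142857144 [ 0.459 -0.198  0.073]
257.5 212.85714285714286 [ 0.44  -0.196  0.072]
263.75 191.42857142857144 [ 0.447 -0.227  0.152]
{'clock': 5.35, 'position': [0.4479, -0.1892, 0.0301], 'tool_rot': [3.1416, -0.0001, 3.1071], 'force': [-0.4313, -0.2468, 0.3525], 'grip_width': -0.0001, 'finger_force': 0.0, 'qpos': [0.2202, 0.615, 0.0761, 2.0947, -0.1041, 0.4355, 1.9132]}
[259.94373324 223.52026546]
[260.00507968 228.8665874 ]
```

```bash
python3 -c "
from h import *
f=cam('side');C=cloud(f)
for v in range(205,232):
    print(v,np.round(C[v,256:268:2]*1000).astype(int).tolist(), f['img'][v,262])
"
```

```text
205 [[437, -199, 96], [436, -223, 113], [435, -247, 130], [439, -249, 131], [443, -251, 132], [448, -248, 129]] [24 25 24]
206 [[437, -198, 92], [437, -221, 109], [435, -246, 128], [440, -247, 127], [444, -247, 126], [449, -244, 123]] [17 16 20]
207 [[437, -197, 88], [437, -220, 105], [436, -243, 122], [441, -240, 119], [447, -237, 116], [451, -239, 116]] [14 11 14]
208 [[437, -196, 85], [437, -219, 102], [438, -235, 113], [443, -233, 111], [447, -234, 111], [452, -232, 109]] [17 18 17]
209 [[438, -193, 79], [436, -222, 101], [439, -230, 106], [445, -223, 100], [451, -219, 96], [455, -222, 97]] [17 18 17]
210 [[438, -192, 76], [436, -223, 99], [440, -225, 99], [446, -219, 94], [451, -220, 94], [456, -217, 91]] [17 17 18]
211 [[438, -191, 72], [436, -221, 94], [445, -203, 79], [451, -200, 76], [455, -203, 77], [485, -106, -1]] [17 15 16]
212 [[438, -190, 68], [442, -194, 71], [445, -202, 76], [451, -200, 74], [455, -203, 75], [483, -110, 0]] [19 18 20]
213 [[438, -190, 65], [442, -194, 68], [445, -204, 74], [451, -201, 71], [455, -202, 71], [482, -115, 0]] [17 20 17]
214 [[439, -188, 
[... 1423 characters left out ...]
1, -196, 29], [446, -196, 28], [451, -198, 28], [456, -198, 28], [461, -200, 28]] [150  22  25]
227 [[436, -198, 29], [441, -199, 28], [445, -201, 30], [450, -200, 27], [455, -203, 29], [460, -202, 27]] [134  19  23]
228 [[435, -201, 28], [440, -200, 26], [445, -201, 26], [450, -202, 25], [455, -200, 23], [460, -202, 24]] [110  20  20]
229 [[435, -200, 24], [440, -201, 24], [445, -200, 22], [450, -202, 22], [455, -202, 22], [460, -202, 21]] [108  16  20]
230 [[435, -203, 24], [440, -201, 20], [445, -200, 18], [450, -203, 20], [455, -201, 18], [459, -204, 20]] [108  14  13]
231 [[435, -200, 17], [440, -202, 18], [445, -201, 17], [450, -201, 15], [455, -201, 14], [460, -202, 14]] [105  13  13]
```

The depth map puts the real fingertips at about z=47 mm where the reported pose implies 13 mm. I'll treat it as a z offset of about +34 mm, so I'll open, go down about 30 mm and check again.

```bash
python3 -m inch '[[0,0,0,0,0,0,0.5],[0,0,0,0,0,0,0.5],[0,0,0,0,0,0,0.5],[0,0,0.08,0,0,0,0.5],[0,0,0.15,0,0,0,0.5],[0,0,0.15,0,0,0,0.5]]' 60; python3 -c "
from h import *
f=cam('side');C=cloud(f)
for v in range(216,232):
    print(v,np.round(C[v,256:268:2]*1000).astype(int).tolist(), f['img'][v,262])
g=f['img'][140:310,190:380];cv2.imwrite('pics/c2.png',cv2.resize(g[...,::-1],None,fx=4,fy=3.5,interpolation=2))
"
```

```text
clock: 6.15
position: [0.4471, -0.1889, -0.0013]
tool_rot: [3.141, -0.002, 3.107]
force: [-0.1, -0.8, 0.2]
grip_width: 0.0431
finger_force: 0.0
216 [[443, -169, 39], [437, -218, 78], [435, -246, 100], [438, -252, 103], [442, -253, 104], [447, -254, 104]] [14 17 19]
217 [[444, -166, 33], [436, -220, 77], [434, -248, 99], [438, -254, 102], [444, -245, 94], [448, -248, 96]] [13 13 16]
218 [[444, -166, 30], [436, -222, 75], [435, -247, 94], [438, -250, 97], [444, -248, 94], [447, -251, 96]] [16 15 15]
219 [[443, -169, 30], [436, -222, 72], [435, -248, 92], [439, -250, 93], [443, -250, 92], [448, -248, 90]] [17 21 22]
220 [[443, -169, 26], [435, -223, 70], [434, -248, 90], [439, -248, 89], [444, -248, 88], [448, -248, 87]] [22 21 25]
221 [[443, -168, 22], [436, -222, 66], [434, -248, 87], [439, -247, 85], [444, -248, 85], [451, -235, 73]] [18 20 24]
222 [[440, -182, 31], [436, -222, 64], [435, -246, 82], [442, -235, 73], [446, -237, 73], [451, -238, 73]] [14 15 14]
223 [[439, -184, 29], [436, -220, 59], [435, -247, 80], [442, -237, 71], [446, -239, 72], [450, -240, 72]] [16 20 21]
224 [[4
[... 236 characters left out ...]
36, -196, 30], [437, -216, 46], [436, -242, 68], [440, -242, 67], [445, -241, 65], [454, -224, 49]] [17 18 20]
227 [[436, -199, 30], [437, -217, 44], [440, -223, 48], [445, -221, 46], [450, -221, 44], [454, -224, 46]] [10 16 16]
228 [[435, -202, 29], [437, -216, 40], [440, -223, 45], [445, -223, 44], [449, -226, 45], [455, -223, 42]] [ 8 12 11]
229 [[435, -203, 27], [437, -215, 36], [441, -219, 38], [445, -224, 42], [449, -226, 43], [454, -224, 40]] [12 13 13]
230 [[435, -201, 22], [437, -217, 35], [440, -221, 37], [445, -224, 39], [449, -224, 38], [454, -224, 36]] [18 19 24]
231 [[435, -200, 18], [437, -216, 31], [441, -218, 32], [445, -221, 33], [449, -224, 35], [456, -218, 28]] [20 22 24]
```

View pics/c2.png

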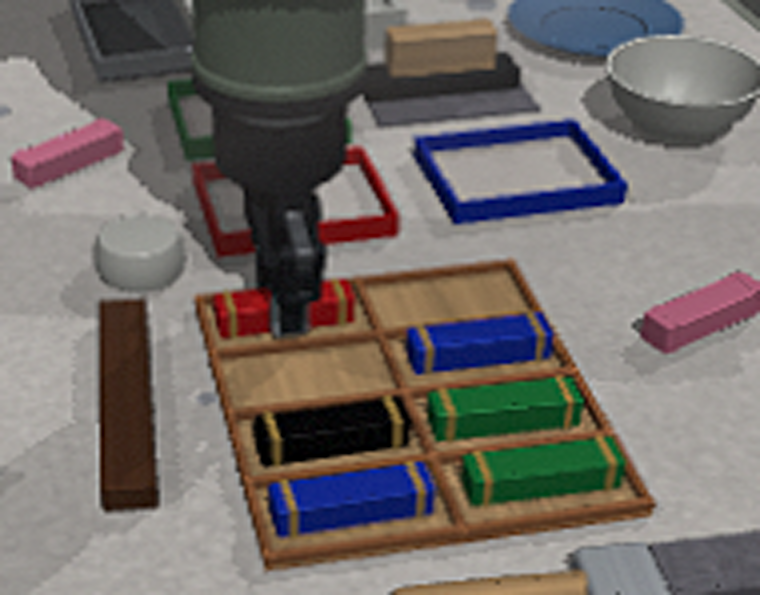

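The fingers now straddle the red stick, with tips at about (290,330), just above the wall. Closing.

```bash
python3 -m inch '[[0,0,0,0,0,0,0],[0,0,0,0,0,0,0],[0,0,0,0,0,0,0],[0,0,0,0,0,0,0],[0,0,0,0,0,0,0]]' 60; python3 -m inch '[[0,0,-0.1,0,0,0,0],[0,0,-0.25,0,0,0,0],[0,0,-0.4,0,0,0,0],[0,0,-0.4,0,0,0,0]]'; python3 -c "
from h import *
plan((488,-53,50,178),(488,-53,1,178))"
```

```text
clock: 6.82
position: [0.4482, -0.1892, 0.0005]
tool_rot: [-3.141, 0.001, 3.107]
force: [-1.3, 0.5, 6.2]
grip_width: 0.0225
finger_force: 59.6
clock: 7.32
position: [0.4492, -0.1895, 0.082]
tool_rot: [-3.141, 0.004, 3.107]
force: [0.1, -0.3, -0.9]
grip_width: 0.0225
finger_force: 58.9
{'clock': 7.325, 'position': [0.4492, -0.1895, 0.082], 'tool_rot': [-3.1407, 0.0035, 3.107], 'force': [0.0697, -0.316, -0.9098], 'grip_width': 0.0225, 'finger_force': 58.9161, 'qpos': [0.2024, 0.5165, 0.0987, 2.0746, -0.0932, 0.5508, 1.9039]}
(488, -53, 50, 178) [-0.17   0.689  0.16 ] [-0.001  0.002  0.   ]
(488, -53, 1, 178) [-0.169  0.689  0.405] [-0.001  0.002  0.   ]
```

```bash
python3 -m inch '[[-0.06,0.23,-0.05,0,0,0,0],[-0.12,0.46,-0.05,0,0,0,0],[-0.17,0.69,0,0,0,0,0],[-0.17,0.69,0.15,0,0,0,0],[-0.17,0.69,0.3,0,0,0,0],[-0.17,0.69,0.4,0,0,0,0],[-0.17,0.69,0.4,0,0,0,0]]'; python3 -m inch '[[0,0,0,0,0,0,0.45],[0,0,0,0,0,0,0.45],[0,0,0,0,0,0,0.45],[0,0,-0.2,0,0,0,0.45],[0,0,-0.45,0,0,0,0.5],[0,0,-0.6,0,0,0,0.5]]' ;python3 -c "
from h import *
f=cam('side');sticks(cloud(f),f['img'])
plan((551,-253,80,177),(551,-253,-1,177))"
```

```text
clock: 8.2
position: [0.4858, -0.0524, -0.0016]
tool_rot: [-3.142, -0.002, 3.107]
force: [0.3, -0.6, -0.7]
grip_width: 0.0224
finger_force: 64.9
clock: 8.95
position: [0.4872, -0.0524, 0.1224]
tool_rot: [3.141, 0.002, 3.107]
force: [-0.3, 0.3, 0.0]
grip_width: 0.0426
finger_force: 0.0
red xy 487 -58 yaw -5.0 size 58 21 top 29 n 84
red xy 487 -81 yaw -3.1 size 123 50 top 18 n 126
red xy 867 -341 yaw 10.1 size 66 5 top 27 n 57
green xy 546 -320 yaw -4.2 size 62 25 top 30 n 239
green xy 547 -376 yaw -3.5 size 62 25 top 29 n 271
blue xy 654 -53 yaw -0.9 size 124 103 top 19 n 229
blue xy 553 -255 yaw -5.1 size 61 25 top 30 n 190
blue xy 442 -373 yaw 1.2 size 63 26 top 29 n 300
{'clock': 9.0, 'position': [0.4885, -0.0526, 0.1251], 'tool_rot': [3.1412, 0.0055, 3.1066], 'force': [2.7428, -0.2076, 5.7153], 'grip_width': 0.043, 'finger_force': 0.0, 'qpos': [-0.1153, 0.4459, 0.1323, 2.0405, -0.0939, 0.6552, 1.6142]}
(551, -253, 80, 177) [-0.346 -0.991  0.227] [0.    0.003 0.011]
(551, -253, -1, 177) [-0.344 -0.991  0.632] [0.    0.003 0.011]
```

```bash
python3 -m inch '[[-0.1,-0.28,0,0,0,0.01,0.5],[-0.2,-0.56,0,0,0,0.01,0.5],[-0.3,-0.84,0.1,0,0,0.01,0.5],[-0.345,-0.99,0.25,0,0,0.01,0.5],[-0.345,-0.99,0.4,0,0,0.01,0.5],[-0.345,-0.99,0.55,0,0,0.01,0.5],[-0.345,-0.99,0.63,0,0,0.01,0.5],[-0.345,-0.99,0.63,0,0,0.01,0.5],[-0.345,-0.99,0.63,0,0,0.01,0.5]]'; python3 -m inch '[[0,0,0,0,0,0,0],[0,0,0,0,0,0,0],[0,0,0,0,0,0,0],[0,0,0,0,0,0,0],[0,0,0,0,0,0,0],[0,0,-0.1,0,0,0,0],[0,0,-0.25,0,0,0,0],[0,0,-0.4,0,0,0,0],[0,0,-0.4,0,0,0,0]]' 60; python3 -c "
from h import *
plan((652,-29,60,178),(652,-29,7,178))"
```

```text
clock: 10.12
position: [0.5483, -0.2525, -0.0052]
tool_rot: [3.141, -0.001, 3.092]
force: [-6.9, 2.0, 11.9]
grip_width: 0.0428
finger_force: 5.4
clock: 11.25
position: [0.5503, -0.2534, 0.0774]
tool_rot: [-3.14, 0.004, 3.091]
force: [0.3, -0.0, -0.4]
grip_width: 0.0225
finger_force: 59.1
{'clock': 11.25, 'position': [0.5503, -0.2534, 0.0774], 'tool_rot': [-3.1401, 0.0045, 3.0913], 'force': [0.263, -0.0269, -0.4263], 'grip_width': 0.0225, 'finger_force': 59.0584, 'qpos': [0.2469, 0.6678, 0.1268, 1.7698, -0.1207, 0.7068, 1.9587]}
(652, -29, 60, 178) [-0.451  1.146  0.088] [-0.001  0.003 -0.01 ]
(652, -29, 7, 178) [-0.45   1.147  0.353] [-0.001  0.003 -0.01 ]
```

```bash
python3 -m inch '[[-0.1,0.27,0,0,0,-0.01,0],[-0.2,0.54,0,0,0,-0.01,0],[-0.35,0.78,0,0,0,-0.01,0],[-0.45,0.98,0,0,0,-0.01,0],[-0.45,0.98,0,0,0,-0.01,0]]'; python3 -c "
from h import *
plan((652,-29,30,178),(652,-29,5,178))"
```

```text
clock: 11.88
position: [0.6497, -0.0569, 0.0738]
tool_rot: [3.14, 0.0, 3.112]
force: [-0.3, -1.0, -1.1]
grip_width: 0.0229
finger_force: 59.1
{'clock': 11.875, 'position': [0.6497, -0.0569, 0.0738], 'tool_rot': [3.14, 0.0001, 3.1124], 'force': [-0.2821, -0.9535, -1.0623], 'grip_width': 0.0229, 'finger_force': 59.1331, 'qpos': [-0.0927, 0.7364, 0.1401, 1.6357, -0.1362, 0.7789, 1.6503]}
(652, -29, 30, 178) [-0.008  0.14   0.219] [0.001 0.    0.004]
(652, -29, 5, 178) [-0.007  0.139  0.344] [0.001 0.    0.004]
```

```bash
python3 -m inch '[[-0.01,0.14,0.1,0,0,0,0],[-0.01,0.14,0.25,0,0,0,0],[-0.01,0.14,0.33,0,0,0,0],[-0.01,0.14,0.345,0,0,0,0],[-0.01,0.14,0.345,0,0,0,0]]'; python3 -m inch '[[0,0,0,0,0,0,0.4],[0,0,0,0,0,0,0.4],[0,0,0,0,0,0,0.4],[0,0,-0.2,0,0,0,0.4],[0,0,-0.45,0,0,0,0.5],[0,0,-0.6,0,0,0,0.5]]' ;python3 -c "
from h import *
f=cam('side');sticks(cloud(f),f['img'])
plan((545,-318,80,176),(545,-318,2,176))"
```

```text
clock: 12.5
position: [0.6518, -0.0342, 0.0057]
tool_rot: [-3.141, 0.001, 3.106]
force: [-0.7, -0.1, 0.2]
grip_width: 0.0223
finger_force: 59.1
clock: 13.25
position: [0.6522, -0.0336, 0.1277]
tool_rot: [3.142, 0.002, 3.107]
force: [-0.7, -0.1, 0.2]
grip_width: 0.0428
finger_force: 0.0
red xy 488 -55 yaw -1.8 size 122 101 top 18 n 148
red xy 494 -58 yaw 1.9 size 44 17 top 29 n 59
red xy 868 -341 yaw 7.8 size 64 5 top 27 n 64
green xy 546 -319 yaw -4.0 size 62 25 top 30 n 240
green xy 547 -377 yaw -3.9 size 62 25 top 29 n 273
blue xy 653 -61 yaw -3.7 size 123 89 top 27 n 165
blue xy 442 -373 yaw -1.8 size 62 26 top 29 n 298
{'clock': 13.3, 'position': [0.6536, -0.0337, 0.131], 'tool_rot': [3.1413, 0.006, 3.1068], 'force': [1.9901, 0.2065, 4.8983], 'grip_width': 0.0427, 'finger_force': 0.0, 'qpos': [-0.1424, 0.6647, 0.1607, 1.6036, -0.1287, 0.8776, 1.6023]}
(545, -318, 80, 176) [ 0.495 -1.439  0.252] [0.    0.004 0.022]
(545, -318, 2, 176) [ 0.497 -1.44   0.642] [0.    0.004 0.022]
```

```bash
python3 -m inch '[[0.15,-0.25,0,0,0,0,0.5],[0.3,-0.5,0,0,0,0,0.5],[0.45,-0.75,0,0,0,0,0.5],[0.6,-0.95,0,0,0,0,0.5],[0.6,-0.95,0,0,0,0,0.5]]'; python3 -c "
from h import *
f=cam('side');sticks(cloud(f),f['img'])
plan((441,-370,80,178),(441,-370,0,178))"
```

```text
clock: 13.92
position: [0.5227, -0.2228, 0.1254]
tool_rot: [-3.14, -0.001, 3.102]
force: [0.7, 0.4, 1.0]
grip_width: 0.0428
finger_force: 0.0
red xy 486 -58 yaw -3.5 size 57 17 top 29 n 77
red xy 471 -80 yaw -1.7 size 90 48 top 18 n 93
red xy 868 -341 yaw 5.8 size 65 6 top 27 n 65
green xy 546 -319 yaw -4.9 size 62 25 top 30 n 235
green xy 547 -376 yaw -4.3 size 63 25 top 29 n 268
blue xy 682 -54 yaw -34.9 size 103 54 top 27 n 140
blue xy 442 -372 yaw -3.2 size 62 27 top 29 n 293
{'clock': 13.975, 'position': [0.5243, -0.2206, 0.1253], 'tool_rot': [-3.1413, 0.0002, 3.1043], 'force': [0.1693, 0.2653, 0.2679], 'grip_width': 0.043, 'finger_force': 0.0, 'qpos': [0.1827, 0.5534, 0.1558, 1.8394, -0.1187, 0.7575, 1.9354]}
(441, -370, 80, 178) [ 0.389 -0.762  0.227] [-0.     0.    -0.002]
(441, -370, 0, 178) [ 0.389 -0.762  0.627] [-0.     0.    -0.002]
```

```bash
python3 -m inch '[[0.13,-0.25,0,0,0,0,0.5],[0.26,-0.5,0,0,0,0,0.5],[0.385,-0.755,0.1,0,0,0,0.5],[0.385,-0.755,0.3,0,0,0,0.5],[0.385,-0.755,0.5,0,0,0,0.5],[0.385,-0.755,0.615,0,0,0,0.5],[0.385,-0.755,0.615,0,0,0,0.5],[0.385,-0.755,0.615,0,0,0,0.5]]'; python3 -m inch '[[0,0,0,0,0,0,0],[0,0,0,0,0,0,0],[0,0,0,0,0,0,0],[0,0,0,0,0,0,0],[0,0,0,0,0,0,0],[0,0,-0.1,0,0,0,0],[0,0,-0.25,0,0,0,0],[0,0,-0.4,0,0,0,0],[0,0,-0.4,0,0,0,0]]' 60; python3 -m inch '[[-0.25,0.25,0,0,0,0,0],[-0.45,0.5,0,0,0,0,0],[-0.6,0.75,0,0,0,0,0],[-0.75,0.95,0,0,0,0,0],[-0.75,0.95,0,0,0,0,0]]';python3 -c "
from h import *
plan((652,-80,60,178),(652,-80,7,178))"
```

```text
clock: 14.98
position: [0.4439, -0.3674, 0.003]
tool_rot: [-3.141, 0.001, 3.108]
force: [-0.5, 0.1, -0.3]
grip_width: 0.0425
finger_force: 0.0
clock: 16.1
position: [0.4442, -0.3685, 0.0856]
tool_rot: [-3.139, 0.004, 3.107]
force: [-0.2, 0.6, -0.4]
grip_width: 0.0225
finger_force: 59.3
clock: 16.73
position: [0.6018, -0.1777, 0.0821]
tool_rot: [3.14, 0.001, 3.114]
force: [0.3, -0.5, -1.0]
grip_width: 0.0223
finger_force: 59.4
{'clock': 16.725, 'position': [0.6018, -0.1777, 0.0821], 'tool_rot': [3.1397, 0.0009, 3.1137], 'force': [0.2869, -0.4782, -1.0003], 'grip_width': 0.0223, 'finger_force': 59.3533, 'qpos': [0.0865, 0.6939, 0.1615, 1.7043, -0.1536, 0.7552, 1.8661]}
(652, -80, 60, 178) [-0.237  0.495  0.112] [0.001 0.001 0.004]
(652, -80, 7, 178) [-0.237  0.495  0.377] [0.001 0.001 0.004]
```

```bash
python3 -m inch '[[-0.12,0.25,0,0,0,0,0],[-0.235,0.495,0,0,0,0,0],[-0.235,0.495,0.2,0,0,0,0],[-0.235,0.495,0.37,0,0,0,0],[-0.235,0.495,0.375,0,0,0,0],[-0.235,0.495,0.375,0,0,0,0]]'; python3 -m inch '[[0,0,0,0,0,0,0.4],[0,0,0,0,0,0,0.4],[0,0,0,0,0,0,0.4],[0,0,-0.2,0,0,0,0.4],[0,0,-0.45,0,0,0,0.5],[0,0,-0.6,0,0,0,0.5]]' ;python3 -m inch '[[0.13,-0.25,0,0,0,0,0.5],[0.26,-0.5,0,0,0,0,0.5],[0.39,-0.75,0,0,0,0,0.5],[0.5,-0.9,0,0,0,0,0.5],[0.5,-0.9,0,0,0,0,0.5]]'; python3 -c "
from h import *
f=cam('side');sticks(cloud(f),f['img'])
f=cam('top');save(f,'top2.png');sticks(cloud(f),f['img'])
plan((545,-318,80,176),(545,-318,3,176))"
```

```text
clock: 17.48
position: [0.6492, -0.085, 0.0068]
tool_rot: [3.141, -0.001, 3.107]
force: [0.6, 6.2, -3.2]
grip_width: 0.0222
finger_force: 59.1
clock: 18.23
position: [0.6504, -0.0859, 0.1297]
tool_rot: [-3.141, 0.002, 3.107]
force: [-0.5, -0.0, 0.2]
grip_width: 0.0429
finger_force: 0.0
clock: 18.85
position: [0.5415, -0.2652, 0.1275]
tool_rot: [-3.14, -0.0, 3.102]
force: [1.0, -0.1, 0.7]
grip_width: 0.0427
finger_force: 0.0
red xy 487 -54 yaw -2.1 size 61 25 top 29 n 90
red xy 457 -92 yaw -36.1 size 113 55 top 18 n 97
red xy 868 -341 yaw 6.4 size 64 6 top 27 n 66
green xy 546 -320 yaw -5.0 size 63 24 top 30 n 234
green xy 547 -376 yaw -4.1 size 61 26 top 29 n 270
blue xy 696 -73 yaw 51.7 size 114 61 top 26 n 109
blue xy 651 -51 yaw -2.7 size 121 97 top 28 n 236
blue xy 655 -34 yaw -1.9 size 59 23 top 30 n 184
{'clock': 18.95, 'position': [0.5438, -0.2619, 0.1273], 'tool_rot': [3.1414, 0.0004, 3.1066], 'force': [0.2601, -0.6682, -0.1183], 'grip_width': 0.0426, 'finger_force': 0.0, 'qpos': [0.2246, 0.601, 0.184, 1.7458, -0.1441, 0.8076, 2.0126]}
(545, -318, 80, 176) [-0.016 -0.28   0.236] [0.    0.    0.022]
(545, -318, 3, 176) [-0.016 -0.28   0.621] [0.    0.    0.022]
```

View pics/top2.png

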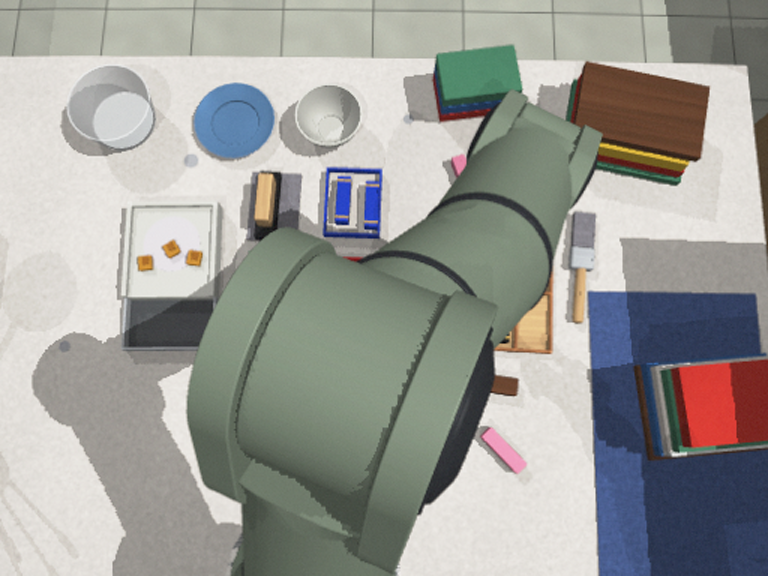

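Both blue sticks lie flat in the blue tray, at (343,200) and (371,205). Now the first green stick.

```bash
python3 -m inch '[[-0.016,-0.275,0,0,0,0.02,0.5],[-0.016,-0.275,0.2,0,0,0.02,0.5],[-0.016,-0.275,0.4,0,0,0.02,0.5],[-0.016,-0.275,0.6,0,0,0.02,0.5],[-0.016,-0.275,0.615,0,0,0.02,0.5],[-0.016,-0.275,0.615,0,0,0.02,0.5]]'; python3 -m inch '[[0,0,0,0,0,0,0],[0,0,0,0,0,0,0],[0,0,0,0,0,0,0],[0,0,0,0,0,0,0],[0,0,0,0,0,0,0],[0,0,-0.1,0,0,0,0],[0,0,-0.25,0,0,0,0],[0,0,-0.4,0,0,0,0],[0,0,-0.4,0,0,0,0]]' 60; python3 -m inch '[[0.05,0.28,0,0,0,-0.01,0],[0.1,0.56,0,0,0,-0.02,0],[0.15,0.8,0,0,0,-0.02,0],[0.2,1,0,0,0,-0.02,0],[0.2,1,0,0,0,-0.02,0]]';python3 -c "
from h import *
plan((491,104,60,178),(491,104,7,178))"
```

```text
clock: 19.7
position: [0.5458, -0.3168, 0.0051]
tool_rot: [-3.141, 0.001, 3.076]
force: [0.7, 0.0, 0.6]
grip_width: 0.0427
finger_force: 0.0
clock: 20.82
position: [0.5464, -0.3179, 0.0881]
tool_rot: [-3.14, 0.005, 3.075]
force: [0.4, -0.1, -1.2]
grip_width: 0.0222
finger_force: 59.4
clock: 21.45
position: [0.518, -0.1116, 0.0846]
tool_rot: [3.14, -0.0, 3.111]
force: [0.0, -0.1, -0.5]
grip_width: 0.0221
finger_force: 59.4
{'clock': 21.45, 'position': [0.518, -0.1116, 0.0846], 'tool_rot': [3.1404, -0.0001, 3.1115], 'force': [0.0215, -0.0863, -0.5426], 'grip_width': 0.0221, 'finger_force': 59.4277, 'qpos': [-0.0311, 0.5695, 0.18, 1.9659, -0.1688, 0.6205, 1.7994]}
(491, 104, 60, 178) [0.168 1.073 0.124] [ 0.001 -0.     0.003]
(491, 104, 7, 178) [0.168 1.073 0.389] [ 0.001 -0.     0.003]
```

```bash
python3 -m inch '[[0.05,0.28,0,0,0,0,0],[0.1,0.56,0,0,0,0,0],[0.15,0.8,0,0,0,0,0],[0.168,1,0,0,0,0,0],[0.168,1,0,0,0,0,0],[0.168,1,0,0,0,0,0],[0.168,1,0,0,0,0,0]]';python3 -c "
from h import *
plan((491,104,60,178),(491,104,8,178))"
```

```text
clock: 22.32
position: [0.4918, 0.0848, 0.0842]
tool_rot: [-3.141, 0.0, 3.105]
force: [-0.5, -0.2, -0.8]
grip_width: 0.0218
finger_force: 59.4
{'clock': 22.325, 'position': [0.4918, 0.0848, 0.0842], 'tool_rot': [-3.1412, 0.0002, 3.1051], 'force': [-0.5189, -0.1581, -0.7955], 'grip_width': 0.0218, 'finger_force': 59.4366, 'qpos': [-0.441, 0.5353, 0.201, 2.0456, -0.1869, 0.5776, 1.4239]}
(491, 104, 60, 178) [0.007 0.096 0.121] [-0.     0.    -0.001]
(491, 104, 8, 178) [0.007 0.096 0.381] [-0.     0.    -0.001]
```

Next: place it, then go straight to the last green stick.

```bash
python3 -m inch '[[0.007,0.096,0.1,0,0,0,0],[0.007,0.096,0.25,0,0,0,0],[0.007,0.096,0.38,0,0,0,0],[0.007,0.096,0.38,0,0,0,0],[0.007,0.096,0.38,0,0,0,0]]'; python3 -m inch '[[0,0,0,0,0,0,0.4],[0,0,0,0,0,0,0.4],[0,0,0,0,0,0,0.4],[0,0,-0.2,0,0,0,0.4],[0,0,-0.45,0,0,0,0.5],[0,0,-0.6,0,0,0,0.5]]' ;python3 -m inch '[[-0.05,-0.28,0,0,0,0,0.5],[-0.1,-0.56,0,0,0,0,0.5],[-0.15,-0.8,0,0,0,0,0.5],[-0.2,-1,0,0,0,0,0.5]]'; python3 -m inch '[[-0.02,-0.28,0,0,0,0,0.5],[-0.05,-0.56,0,0,0,0,0.5],[-0.08,-0.8,0,0,0,0,0.5],[-0.08,-1,0,0,0,0,0.5],[-0.08,-1,0,0,0,0,0.5],[-0.08,-1,0,0,0,0,0.5]]'; python3 -c "
from h import *
f=cam('side');sticks(cloud(f),f['img'])
plan((547,-374,80,176),(547,-374,3,176))"
```

```text
clock: 22.95
position: [0.4912, 0.1048, 0.0089]
tool_rot: [-3.142, 0.0, 3.106]
force: [-0.3, 0.4, -0.4]
grip_width: 0.0218
finger_force: 62.4
clock: 23.7
position: [0.4912, 0.1056, 0.1303]
tool_rot: [3.141, 0.002, 3.107]
force: [0.1, 0.3, -0.6]
grip_width: 0.0427
finger_force: 0.0
clock: 24.2
position: [0.5238, -0.0978, 0.1284]
tool_rot: [-3.141, 0.0, 3.106]
force: [1.7, 0.8, 0.3]
grip_width: 0.0424
finger_force: 0.0
clock: 24.95
position: [0.5329, -0.2955, 0.128]
tool_rot: [3.141, -0.0, 3.107]
force: [-0.1, 0.3, -0.3]
grip_width: 0.043
finger_force: 0.0
red xy 486 -58 yaw -3.4 size 60 21 top 29 n 77
red xy 445 -81 yaw -46.9 size 111 57 top 18 n 90
red xy 868 -341 yaw 8.8 size 65 5 top 27 n 58
green xy 546 -376 yaw -2.1 size 63 25 top 29 n 272
blue xy 703 -59 yaw 71.4 size 104 45 top 22 n 90
{'clock': 25.0, 'position': [0.5331, -0.2951, 0.1281], 'tool_rot': [3.141, -0.0001, 3.1081], 'force': [0.5598, 0.1487, -0.2332], 'grip_width': 0.0426, 'finger_force': 0.0, 'qpos': [0.2478, 0.6138, 0.2368, 1.7306, -0.1867, 0.8196, 2.1082]}
(547, -374, 80, 176) [-0.083 -0.392  0.24 ] [ 0.    -0.     0.023]
(547, -374, 3, 176) [-0.083 -0.392  0.625] [ 0.    -0.     0.023]
```

```bash
python3 -m inch '[[-0.04,-0.2,0,0,0,0.02,0.5],[-0.083,-0.392,0,0,0,0.02,0.5],[-0.083,-0.392,0.2,0,0,0.02,0.5],[-0.083,-0.392,0.4,0,0,0.02,0.5],[-0.083,-0.392,0.6,0,0,0.02,0.5],[-0.083,-0.392,0.615,0,0,0.02,0.5],[-0.083,-0.392,0.615,0,0,0.02,0.5]]'; python3 -m inch '[[0,0,0,0,0,0,0],[0,0,0,0,0,0,0],[0,0,0,0,0,0,0],[0,0,0,0,0,0,0],[0,0,0,0,0,0,0],[0,0,-0.1,0,0,0,0],[0,0,-0.25,0,0,0,0],[0,0,-0.4,0,0,0,0],[0,0,-0.4,0,0,0,0]]' 60; python3 -m inch '[[0.05,0.28,0,0,0,-0.01,0],[0.1,0.56,0,0,0,-0.02,0],[0.15,0.8,0,0,0,-0.02,0],[0.2,1,0,0,0,-0.02,0]]';python3 -m inch '[[0.04,0.28,0,0,0,0,0],[0.08,0.56,0,0,0,0,0],[0.12,0.8,0,0,0,0,0],[0.12,1,0,0,0,0,0],[0.12,1,0,0,0,0,0],[0.12,1,0,0,0,0,0]]';python3 -c "
from h import *
plan((491,59,60,178),(491,59,8,178))"
```

```text
clock: 25.88
position: [0.5476, -0.3749, 0.0064]
tool_rot: [-3.141, 0.001, 3.076]
force: [-0.0, -0.3, 1.0]
grip_width: 0.0427
finger_force: 0.0
clock: 27.0
position: [0.5483, -0.3762, 0.0892]
tool_rot: [-3.139, 0.005, 3.076]
force: [0.4, -0.0, -0.8]
grip_width: 0.0216
finger_force: 59.4
clock: 27.5
position: [0.5198, -0.1709, 0.0856]
tool_rot: [3.141, 0.001, 3.108]
force: [1.6, 0.1, -0.4]
grip_width: 0.0222
finger_force: 59.4
clock: 28.25
position: [0.5031, 0.0273, 0.0854]
tool_rot: [-3.141, 0.0, 3.107]
force: [0.8, -0.8, -1.4]
grip_width: 0.0216
finger_force: 59.4
{'clock': 28.25, 'position': [0.5031, 0.0273, 0.0854], 'tool_rot': [-3.1414, 0.0004, 3.107], 'force': [0.8111, -0.7916, -1.3816], 'grip_width': 0.0216, 'finger_force': 59.4078, 'qpos': [-0.3588, 0.5441, 0.2499, 2.035, -0.2322, 0.5885, 1.5866]}
(491, 59, 60, 178) [0.066 0.157 0.127] [-0.  0.  0.]
(491, 59, 8, 178) [0.066 0.157 0.387] [-0.  0.  0.]
```

```bash
python3 -m inch '[[0.066,0.157,0.1,0,0,0,0],[0.066,0.157,0.25,0,0,0,0],[0.066,0.157,0.38,0,0,0,0],[0.066,0.157,0.38,0,0,0,0],[0.066,0.157,0.38,0,0,0,0]]'; python3 -m inch '[[0,0,0,0,0,0,0.4],[0,0,0,0,0,0,0.4],[0,0,0,0,0,0,0.4],[0,0,-0.2,0,0,0,0.4],[0,0,-0.45,0,0,0,0.5],[0,0,-0.7,0,0,0,0.6],[-0.05,-0.28,-0.8,0,0,0,0.6],[-0.05,-0.56,-0.8,0,0,0,0.6],[-0.05,-0.8,-0.8,0,0,0,0.6],[-0.05,-1,-0.8,0,0,0,0.6]]';  python3 -c "
from h import *
f=cam('side');save(f,'side3.png');sticks(cloud(f),f['img'])
f=cam('top');save(f,'top3.png');C=cloud(f);sticks(C,f['img']);np.savez('/tmp/top',C=C,img=f['img']);z=C[...,2]
b=(C[...,0]>.56)&(C[...,0]<.73)&(C[...,1]>.03)&(C[...,1]<.16)
rect(C,b&(z>.056)&(z<.07),'grip');rect(C,b&(z>.015)&(z<.03),'foot')
b=(C[...,0]>.3)&(C[...,0]<.73)&(C[...,1]>.16)&(C[...,1]<.38)
rect(C,b&(z>.036)&(z<.06),'rims');rect(C,b&(z>.017)&(z<.06),'all')
st()"
```

```text
clock: 28.88
position: [0.4913, 0.0588, 0.0099]
tool_rot: [-3.141, 0.0, 3.106]
force: [-0.8, -0.9, -0.4]
grip_width: 0.0217
finger_force: 63.2
clock: 30.12
position: [0.4937, -0.1425, 0.1694]
tool_rot: [-3.141, 0.0, 3.106]
force: [-0.2, 0.7, 0.4]
grip_width: 0.0512
finger_force: 0.0
red xy 488 -55 yaw -1.7 size 122 103 top 18 n 156
red xy 486 -58 yaw -1.1 size 59 18 top 29 n 55
red xy 868 -340 yaw 8.3 size 64 6 top 27 n 61
blue xy 660 -62 yaw -2.2 size 108 78 top 29 n 308
green xy 547 93 yaw -65.4 size 96 40 top 20 n 48
green xy 496 104 yaw 0.3 size 46 23 top 29 n 134
blue xy 669 -8 yaw -25.9 size 121 46 top 21 n 75
blue xy 657 -34 yaw -3.3 size 56 22 top 30 n 124
grip [644. 101.] [27. 87.] 88.4 z [59. 63. 66.] 329
foot [644. 100.] [ 37. 125.] 88.2 z [17. 23. 27.] 250
rims [558. 263.] [171. 162.] 1.6 z [37. 40. 43.] 864
all [513. 262.] [262. 162.] 1.5 z [23. 30. 41.] 4267
{'clock': 30.225, 'position': [0.4933, -0.1449, 0.1694], 'tool_rot': [-3.14, 0.0004, 3.1018], 'force': [-0.7999, 1.2966, 0.7786], 'grip_width': 0.0511, 'finger_force': 0.0, 'qpos': [-0.0955, 0.429, 0.3498, 1.9517, -0.1994, 0.7933, 1.8966]}
```

View pics/side3.png

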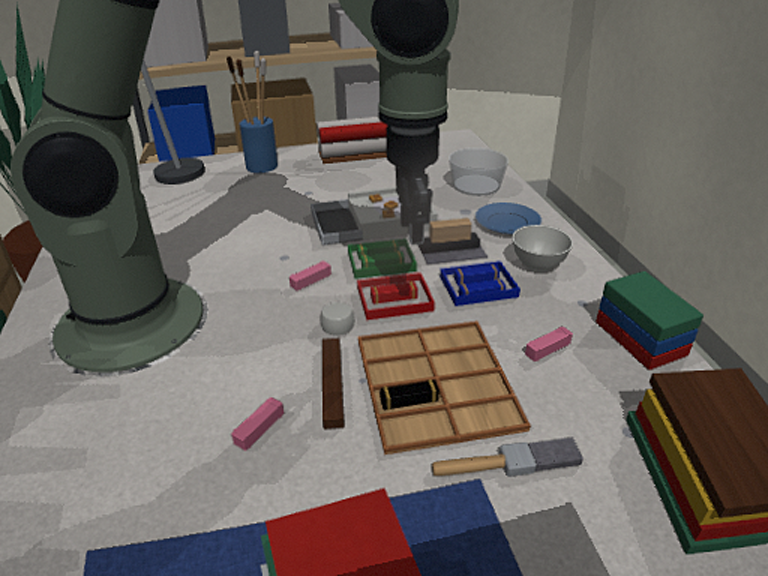

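View pics/top3.png

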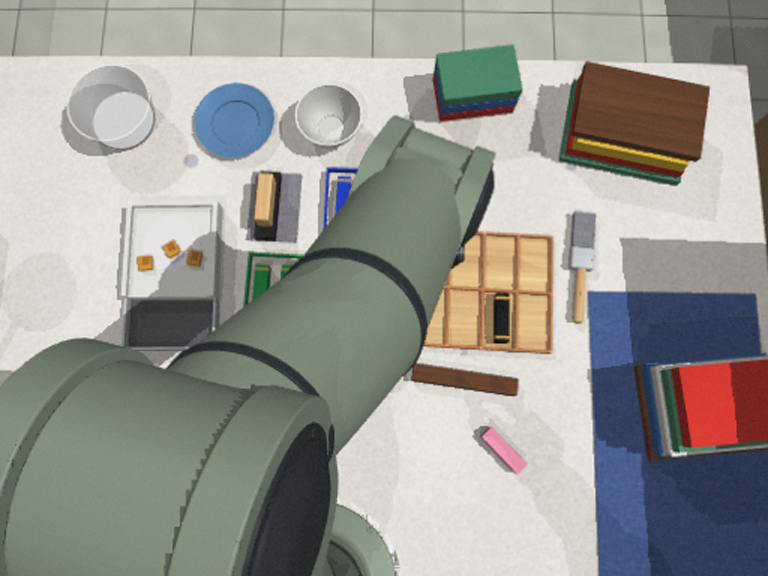

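All five sticks are in their trays and only the black one is left in the rack, at (410,394) in the side view. Next is the scraper.

```bash
python3 -m inch '[[-0.2,0.25,0,0,0,0,0.6],[-0.4,0.5,0,0,0,0,0.6],[-0.55,0.75,0,0,0,0,0.6],[-0.7,0.95,0,0,0,0,0.6],[-0.7,0.95,0,0,0,0,0.6],[-0.7,0.95,0,0,0,0,0.6]]'; python3 -c "
from h import *
plan((644,100.5,90,178.3),(644,100.5,14,178.3))"
```

```text
clock: 30.98
position: [0.64, 0.0445, 0.1689]
tool_rot: [-3.141, -0.001, 3.107]
force: [0.1, -0.8, -0.5]
grip_width: 0.0512
finger_force: 0.0
{'clock': 30.975, 'position': [0.64, 0.0445, 0.1689], 'tool_rot': [-3.1411, -0.0007, 3.1073], 'force': [0.0701, -0.8298, -0.4687], 'grip_width': 0.0512, 'finger_force': 0.0, 'qpos': [-0.3697, 0.6212, 0.3207, 1.6112, -0.2275, 0.9469, 1.5652]}
(644, 100.5, 90, 178.3) [-0.011  0.281  0.394] [-0.    -0.    -0.003]
(644, 100.5, 14, 178.3) [-0.011  0.281  0.774] [-0.    -0.    -0.003]
```

```bash
python3 -m inch '[[-0.011,0.281,0,0,0,0,0.6],[-0.011,0.281,0.2,0,0,0,0.6],[-0.011,0.281,0.4,0,0,0,0.6],[-0.011,0.281,0.6,0,0,0,0.6],[-0.011,0.281,0.77,0,0,0,0.6],[-0.011,0.281,0.77,0,0,0,0.6],[-0.011,0.281,0.77,0,0,0,0.6]]'; python3 -m inch '[[0,0,0,0,0,0,0],[0,0,0,0,0,0,0],[0,0,0,0,0,0,0],[0,0,0,0,0,0,0],[0,0,0,0,0,0,0],[0,0,0,0,0,0,0]]' 100
```

```text
clock: 31.85
position: [0.6452, 0.0999, 0.0167]
tool_rot: [3.142, 0.001, 3.106]
force: [0.4, -0.6, 0.7]
grip_width: 0.0513
finger_force: 0.0
clock: 32.6
position: [0.6454, 0.1006, 0.0169]
tool_rot: [3.141, 0.002, 3.107]
force: [-3.2, 0.3, 13.2]
grip_width: 0.0245
finger_force: 99.3
```

```bash
python3 -m inch '[[0,0,-0.15,0,0,0,0],[0,0,-0.35,0,0,0,0],[0,0,-0.5,0,0,0,0],[0,0.2,-0.5,0,0,0.1,0],[0,0.4,-0.5,0,0,0.2,0],[0.1,0.6,-0.5,0,0,0.3,0],[0.1,0.75,-0.5,0,0,0.4,0],[0.15,0.8,-0.5,0,0,0.5,0],[0.2,0.8,-0.5,0,0,0.6,0],[0.2,0.8,-0.5,0,0,0.7,0],[0.2,0.8,-0.5,0,0,0.8,0],[0.2,0.8,-0.5,0,0,0.9,0],[0.2,0.8,-0.5,0,0,0.963,0],[0.2,0.8,-0.5,0,0,0.963,0],[0.2,0.8,-0.5,0,0,0.963,0]]'; python3 -c "
from h import *
f=cam('top');save(f,'top4.png');C=cloud(f);np.savez('/tmp/top4',C=C,img=f['img']);z=C[...,2]
b=(C[...,0]>.56)&(C[...,0]<.73)&(C[...,1]>.0)&(C[...,1]<.17)&(z<.012)
g=f['img'].astype(int).mean(-1);print(np.percentile(g[b],[10,50,90]));
rect(C,b&(g<120),'mat')
b=(C[...,0]>.5)&(C[...,0]<.75)&(C[...,1]>.16)&(C[...,1]<.38)&(z>.09)&(z<.145);rect(C,b,'scr')
plan((600,264,60,91.6),(600,264,47,91.6))"
```

```text
clock: 34.48
position: [0.6101, 0.2619, 0.1154]
tool_rot: [3.141, -0.0, 1.597]
force: [-0.4, -1.1, -2.5]
grip_width: 0.0245
finger_force: 98.5
[105. 160. 193.]
mat [646.  70.] [139. 130.] 89.0 z [-1.  3.  6.] 1510
scr [610. 262.] [124.  47.] 89.4 z [107. 121. 139.] 334
{'clock': 34.525, 'position': [0.6101, 0.2619, 0.1154], 'tool_rot': [3.1415, -0.0004, 1.5964], 'force': [1.0004, 0.7543, -1.939], 'grip_width': 0.0247, 'finger_force': 98.5272, 'qpos': [-0.9114, 0.8172, 0.7025, 1.5984, -0.6143, 0.9578, 0.0246]}
(600, 264, 60, 91.6) [ 0.012 -0.05   0.277] [ 0.    -0.    -0.001]
(600, 264, 47, 91.6) [ 0.012 -0.05   0.342] [ 0.    -0.    -0.001]
```

View pics/top4.png

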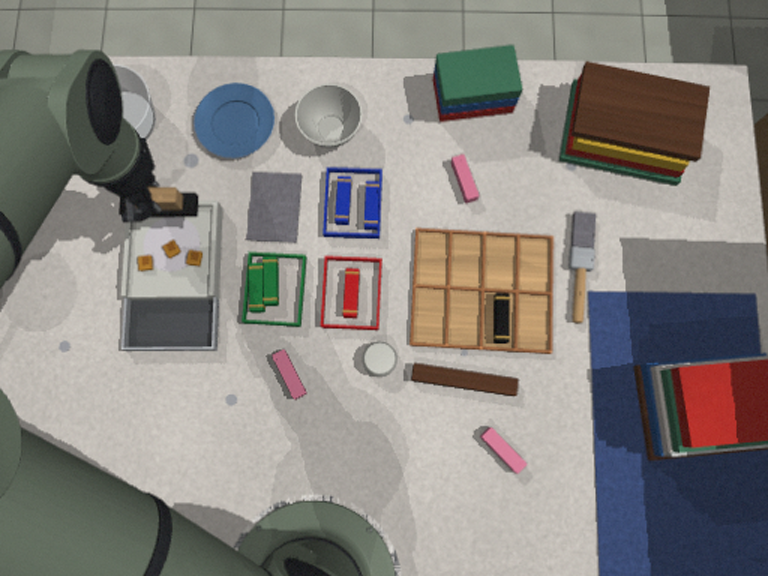

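The mat is now clear at about (275,206). The green sticks lie close together at (256,287) and (270,281), so one was knocked. I'll check that both lie flat and measure the mat.

```bash
python3 -c "
from h import *
d=np.load('/tmp/top4.npz');C,img=d['C'],d['img'];z=C[...,2]
g=img.astype(int).mean(-1)
m=np.zeros(g.shape,bool);m[108:166,160:206]=1
rect(C,m&(g<135),'mat');m2=m&(g<135);n,l,s_,_=cv2.connectedComponentsWithStats(m2.astype(np.uint8));i=1+np.argmax(s_[1:,4]);rect(C,l==i,'mat cc')
for v in (180,186,192,198,204): print(v,[tuple(np.round(C[v,u]*1000).astype(int)[1:].tolist())+(int(img[v,u].argmax()),) for u in range(162,206,2)])
"
```

```text
mat [478.  36.] [506. 126.] 18.5 z [-1.  3.  6.] 1545
mat cc [478.  36.] [506. 126.] 18.5 z [-1.  3.  6.] 1545
180 [(141, 0, 0), (136, -1, 1), (124, 27, 1), (120, 25, 1), (114, 29, 1), (108, 30, 1), (104, 27, 1), (98, 27, 1), (93, 26, 1), (87, 30, 1), (82, 28, 1), (77, 27, 1), (76, 2, 0), (71, 4, 0), (65, 5, 0), (60, 3, 0), (55, 3, 0), (49, 5, 0), (44, 4, 0), (39, 5, 0), (31, 20, 1), (28, 4, 0)]
186 [(140, -2, 0), (130, 21, 1), (123, 28, 1), (118, 28, 1), (113, 30, 1), (108, 28, 1), (103, 27, 1), (98, 24, 1), (92, 30, 1), (87, 26, 1), (81, 32, 1), (77, 26, 1), (75, 3, 0), (70, 2, 0), (64, 4, 0), (60, 0, 0), (54, 3, 0), (48, 6, 0), (43, 3, 0), (38, 5, 1), (31, 16, 1), (28, 2, 0)]
192 [(139, -1, 0), (129, 21, 1), (123, 25, 1), (117, 27, 1), (112, 28, 1), (107, 25, 1), (101, 30, 1), (97, 28, 1), (91, 30, 1), (87, 25, 1), (81, 29, 1), (76, 25, 1), (74, 5, 0), (70, 1, 0), (64, 6, 0), (58, 9, 0), (53, 4, 0), (48, 4, 0), (43, 2, 0), (35, 22, 1), (32, 7, 1), (27, 1, 0)]
198 [(138, -2, 1), (129, 16, 1), (122, 27, 1), (116, 28, 1), (110, 33, 1), (106, 30, 1), (101, 27, 1), (95, 31, 1), (90, 30, 1), (85, 31, 1), (80, 30, 1), (75, 27, 1), (73, 7, 0), (68, 9, 0), (63, 2, 0), (58, 3, 0), (53, 5, 0), (47, 6, 0), (42, 3, 0), (34, 23, 1), (32, -3, 1), (27, 0, 0)]
204 [(133, 18, 1), (130, 10, 1), (121, 29, 0), (116, 25, 1), (111, 27, 1), (106, 27, 1), (101, 25, 1), (98, 11, 0), (94, 3, 0), (88, 7, 0), (83, 6, 0), (78, 5, 0), (73, 4, 0), (68, 4, 0), (63, 2, 0), (57, 7, 0), (52, 2, 0), (47, 3, 0), (41, 5, 1), (34, 22, 1), (32, -2, 0), (26, -1, 0)]
```

```bash
python3 -m inch '[[0.012,-0.05,0,0,0,0,0],[0.012,-0.05,0.15,0,0,0,0],[0.012,-0.05,0.28,0,0,0,0],[0.012,-0.05,0.34,0,0,0,0],[0.012,-0.05,0.345,0,0,0,0],[0.012,-0.05,0.345,0,0,0,0]]'; python3 -c "
from h import *
f=cam('top');C=cloud(f);z=C[...,2]
b=(C[...,0]>.5)&(C[...,0]<.75)&(C[...,1]>.18)&(C[...,1]<.35)&(z>.046)&(z<.062);rect(C,b,'foot?')
f=np.load('/tmp/top4.npz');C=f['C'];g=f['img'].astype(int).mean(-1)
m=(C[...,0]>.55)&(C[...,0]<.75)&(C[...,1]>.03)&(C[...,1]<.17)&(g<110)&(C[...,2]<.015);m[:, 206:]=0
m=cv2.morphologyEx(m.astype(np.uint8),cv2.MORPH_OPEN,np.ones((5,5)))>0
rect(C,m,'mat');st()"
```

```text
clock: 35.28
position: [0.6005, 0.264, 0.047]
tool_rot: [3.141, -0.0, 1.595]
force: [-0.1, 0.3, -1.6]
grip_width: 0.0243
finger_force: 98.7
foot? [597. 263.] [ 36. 123.] 4.2 z [48. 53. 58.] 217
mat [633. 122.] [122.  47.] 21.1 z [-1.  3.  6.] 466
{'clock': 35.325, 'position': [0.6005, 0.2641, 0.0471], 'tool_rot': [3.1405, -0.0005, 1.5945], 'force': [-0.3554, 0.3433, -2.2052], 'grip_width': 0.0246, 'finger_force': 98.6784, 'qpos': [-0.8935, 0.8868, 0.6409, 1.6529, -0.6758, 0.8342, 0.0641]}
```

```bash
python3 -m inch '[[0,0,0.005,0,0,0,0],[0,-0.06,0.005,0,0,0,0],[0,-0.12,0.005,0,0,0,0],[0,-0.18,0.005,0,0,0,0],[0,-0.24,0.005,0,0,0,0],[0,-0.3,0.005,0,0,0,0],[0,-0.35,0.005,0,0,0,0],[0,-0.4,0.005,0,0,0,0],[0,-0.45,0.005,0,0,0,0],[0,-0.5,0.005,0,0,0,0],[0,-0.55,0.005,0,0,0,0],[0,-0.6,0.005,0,0,0,0],[0,-0.63,0.005,0,0,0,0],[0,-0.63,0.005,0,0,0,0],[0,-0.63,0.005,0,0,0,0]]'; python3 -c "
from h import *
f=cam('top');cv2.imwrite('pics/t5.png',cv2.resize(f['img'][100:260,60:230,::-1],None,fx=3.5,fy=3.5,interpolation=2));st()"
```

```text
clock: 37.2
position: [0.4744, 0.261, 0.0451]
tool_rot: [3.141, 0.0, 1.594]
force: [0.4, -0.4, -2.0]
grip_width: 0.0245
finger_force: 98.6
{'clock': 37.25, 'position': [0.4744, 0.2609, 0.0451], 'tool_rot': [3.1413, 0.0001, 1.5943], 'force': [0.789, -0.4855, -1.8269], 'grip_width': 0.0247, 'finger_force': 98.6026, 'qpos': [-1.0428, 0.7516, 0.6231, 1.9682, -0.7149, 0.6531, 0.0676]}
```

View pics/t5.png

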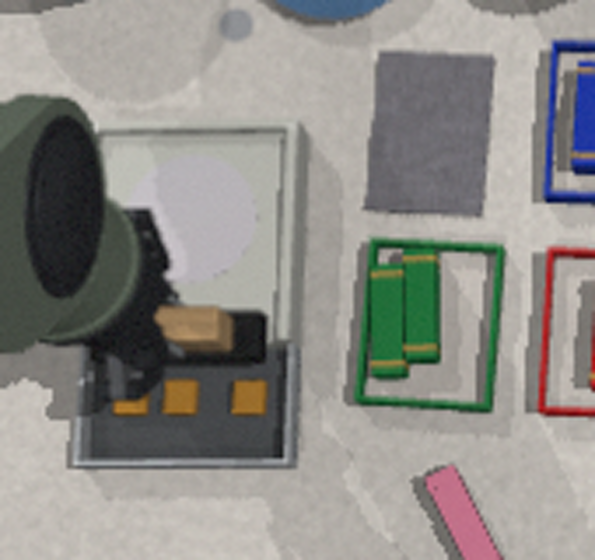

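All three crusts are in the trough, at (130,405), (181,397) and (248,397). Lifting, and working out the mat centre from its corners (378,50), (495,55), (483,215) and (366,209).

```bash
python3 -m inch '[[0,0,-0.1,0,0,0,0],[0,0.1,-0.3,0,0,0,0],[0,0.3,-0.4,0,0,0,0],[0,0.5,-0.4,0,0,-0.1,0],[0,0.7,-0.4,0,0,-0.2,0],[0,0.85,-0.4,0,0,-0.3,0],[-0.2,0.85,-0.4,0,0,-0.4,0],[-0.4,0.85,-0.4,0,0,-0.5,0],[-0.6,0.85,-0.4,0,0,-0.6,0],[-0.8,0.85,-0.4,0,0,-0.7,0],[-0.9,0.85,-0.4,0,0,-0.8,0],[-0.9,0.85,-0.4,0,0,-0.9,0],[-0.9,0.85,-0.4,0,0,-0.965,0],[-0.9,0.85,-0.4,0,0,-0.965,0],[-0.9,0.85,-0.4,0,0,-0.965,0]]'; python3 -c "
from h import *
f=cam('top');R=cv2.Rodrigues(np.array(f['rvec'],float))[0];t=np.array(f['tvec'],float).ravel()
px=np.array([[378,50],[495,55],[483,215],[366,209]],float)/3.5+[60,100]-.4
p=cv2.undistortPoints(px[:,None],f['K'],f['D']).reshape(-1,2)
c=-R.T@t;d=np.c_[p,np.ones(4)]@R;P=c+d*((.003-c[2])/d[:,2])[:,None]
print(np.round(P*1000),P.mean(0)*1000, np.degrees(np.arctan2(*(P[0]-P[3]+P[1]-P[2])[1::-1][:2])))
C=cloud(f);z=C[...,2];b=(C[...,0]>.55)&(C[...,0]<.75)&(C[...,1]>.03)&(C[...,1]<.2)&(z>.08)&(z<.1);rect(C,b,'scr foot')
h=cv2.cvtColor(f['img'],cv2.COLOR_RGB2HSV);m=(C[...,0]>.36)&(C[...,0]<.66)&(C[...,1]>.17)&(C[...,1]<.35)&(h[...,1]>150)&(h[...,0]<30)&(h[...,0]>8)&(z<.08)
n,l,s_,_=cv2.connectedComponentsWithStats(m.astype(np.uint8))
for i in range(1,n):
    if s_[i,4]>15: rect(C,l==i,'crust')
plan((645,100,60,178.3))"
```

```text
clock: 39.12
position: [0.6483, 0.0849, 0.125]
tool_rot: [-3.141, -0.0, 3.108]
force: [-0.7, 0.0, -1.4]
grip_width: 0.0246
finger_force: 99.1
[[713. 135.   3.]
 [710.  43.   3.]
 [580.  47.   3.]
 [584. 137.   3.]] [646.82483333  90.8009358    3.        ] -1.3840902342842907Traceback (most recent call last):
  File "<string>", line 8, in <module>
    C=cloud(f);z=C[...,2];b=(C[...,0]>.55)&(C[...,0]<.75)&(C[...,1]>.03)&(C[...,1]<.2)&(z>.08)&(z<.1);rect(C,b,'scr foot')
                                                                                                      ~~~~^^^^^^^^^^^^^^^^
  File "h.py", line 33, in rect
    P=C[m];r=cv2.minAreaRect((P[:,:2]*1000).astype(np.float32));print(name,np.round(r[0]),np.round(r[1]),round(r[2],1),'z',np.round(np.percentile(P[:,2],[5,50,95])*1000),len(P))
                                                                                                                                    ~~~~~~~~~~~~~^^^^^^^^^^^^^^^^^^
    return _quantile_unchecked(
        a, q, axis, out, overwrite_input, method, keepdims, weights)
    return _ureduce(a,
                    func=_quantile_ureduce_func,
    ...<5 lines>...
                    overwrite_input=overwrite_input,
                    method=method)
    r = func(a, **kwargs)
    result = _quantile(arr,
                       quantiles=q,
    ...<2 lines>...
                       out=out,
                       weights=wgt)
    slices_having_nans = np.isnan(arr[-1, ...])
                                  ~~~^^^^^^^^^
IndexError: index -1 is out of bounds for axis 0 with size 0
```

```bash
python3 -c "
from h import *
f=cam('side');C=cloud(f)
f2=cam('top');C2=cloud(f2)
for n,f,C in(('side',f,C),('top',f2,C2)):
    z=C[...,2];h=cv2.cvtColor(f['img'],cv2.COLOR_RGB2HSV);m=(C[...,0]>.36)&(C[...,0]<.66)&(C[...,1]>.17)&(C[...,1]<.35)&(h[...,1]>130)&(h[...,0]<30)&(h[...,0]>8)&(z<.08)
    k,l,s_,_=cv2.connectedComponentsWithStats(m.astype(np.uint8))
    for i in range(1,k):
        if s_[i,4]>15: rect(C,l==i,'crust '+n)
    b=(C[...,0]>.55)&(C[...,0]<.75)&(C[...,1]>.0)&(C[...,1]<.18)&(z>.1)&(z<.138)
    if b.sum()>20: rect(C,b,'foot '+n)
plan((648,91,60,178.3),(648,91,17,178.3))"
```

```text
crust side [435. 282.] [25. 64.] 0.5 z [ 6. 12. 14.] 73
crust side [436. 224.] [22. 39.] 2.5 z [ 4. 13. 15.] 19
foot side [648.  81.] [ 40. 123.] 88.7 z [113. 126. 135.] 398
crust top [434. 215.] [25. 24.] 10.2 z [ 6. 13. 17.] 92
foot top [639.  86.] [ 37. 107.] 87.9 z [115. 130. 135.] 251
{'clock': 39.275, 'position': [0.6483, 0.0851, 0.125], 'tool_rot': [-3.1414, -0.0001, 3.1092], 'force': [-0.8222, 0.2223, -2.9099], 'grip_width': 0.0244, 'finger_force': 99.0623, 'qpos': [-0.4163, 0.6908, 0.3065, 1.6087, -0.2516, 0.8812, 1.5235]}
(648, 91, 60, 178.3) [0.003 0.029 0.325] [-0.    -0.    -0.002]
(648, 91, 17, 178.3) [0.003 0.029 0.54 ] [-0.    -0.    -0.002]
```

Crusts sit at about 14 mm, flat on the trough floor. Setting the scraper down.

```bash
python3 -m inch '[[0.003,0.029,0.15,0,0,0,0],[0.003,0.029,0.3,0,0,0,0],[0.003,0.029,0.43,0,0,0,0],[0.003,0.029,0.49,0,0,0,0],[0.003,0.029,0.52,0,0,0,0],[0.003,0.029,0.535,0,0,0,0],[0.003,0.029,0.54,0,0,0,0],[0.003,0.029,0.54,0,0,0,0]]'; python3 -m inch '[[0,0,0,0,0,0,0.6],[0,0,0,0,0,0,0.6],[0,0,0,0,0,0,0.6],[0,0,-0.1,0,0,0,0.6],[0,0,-0.3,0,0,0,0.6],[0,0,-0.5,0,0,0,0.6],[0,0,-0.75,0,0,0,0.6],[0,-0.3,-0.9,0,0,0,0.6],[0,-0.6,-0.9,0,0,0,0.6],[0,-0.8,-0.9,0,0,0,0.6],[0,-1,-0.9,0,0,0,0.6],[0,-1,-0.9,0,0,0,0.6]]'; python3 -c "
from h import *
f=cam('top');save(f,'top6.png');C=cloud(f);z=C[...,2]
b=(C[...,0]>.56)&(C[...,0]<.73)&(C[...,1]>.03)&(C[...,1]<.16)
for lo,hi,n in((.056,.07,'grip'),(.017,.03,'foot')):
    m=b&(z>lo)&(z<hi);m.sum()>20 and rect(C,m,n)
st()"
```

```text
clock: 40.28
position: [0.6481, 0.0909, 0.0176]
tool_rot: [3.141, 0.001, 3.11]
force: [0.4, -0.2, -1.9]
grip_width: 0.0247
finger_force: 99.1
clock: 41.78
position: [0.6411, -0.1131, 0.1988]
tool_rot: [-3.14, 0.001, 3.105]
force: [-0.1, 1.1, 0.7]
grip_width: 0.0512
finger_force: 0.0
{'clock': 41.825, 'position': [0.6415, -0.1105, 0.1984], 'tool_rot': [-3.1413, 0.0011, 3.1077], 'force': [0.4909, 1.486, 0.061], 'grip_width': 0.0512, 'finger_force': 0.0, 'qpos': [-0.1398, 0.6056, 0.3437, 1.5592, -0.2276, 1.0152, 1.8046]}
```

View pics/top6.png

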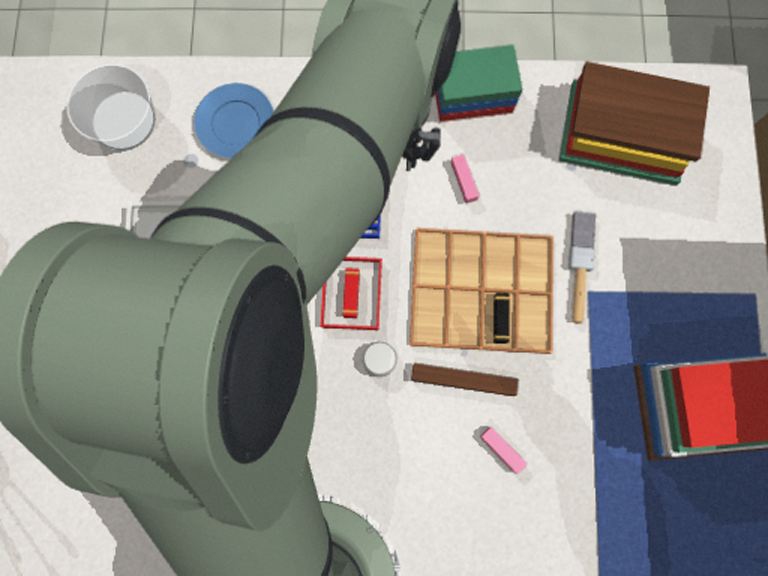

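The arm hides the mat in this view. I'll swing it further right and recheck.

```bash
python3 -m inch '[[0.1,-0.28,0,0,0,0,0.6],[0.2,-0.56,0,0,0,0,0.6],[0.3,-0.8,0,0,0,0,0.6],[0.4,-1,0,0,0,0,0.6]]'>/dev/null; python3 -m inch '[[0.1,-0.28,0,0,0,0.1,0.6],[0.2,-0.56,0,0,0,0.2,0.6],[0.3,-0.8,0,0,0,0.3,0.6],[0.4,-1,0,0,0,0.4,0.6],[0.4,-1,0,0,0,0.4,0.6],[0.4,-1,0,0,0,0.4,0.6]]'; python3 -c "
from h import *
f=cam('top');save(f,'top7.png');C=cloud(f);z=C[...,2];sticks(C,f['img'])
b=(C[...,0]>.56)&(C[...,0]<.73)&(C[...,1]>.03)&(C[...,1]<.16)
for lo,hi,n in((.056,.07,'grip'),(.017,.03,'foot')):
    m=b&(z>lo)&(z<hi);m.sum()>20 and rect(C,m,n)
"
```

```text
clock: 43.08
position: [0.4704, -0.5026, 0.1975]
tool_rot: [3.141, 0.0, 2.484]
force: [0.6, 1.0, 0.3]
grip_width: 0.0509
finger_force: 0.0
green xy 490 81 yaw -1.6 size 121 95 top 29 n 460
blue xy 648 -51 yaw -1.6 size 115 96 top 29 n 225
blue xy 653 -34 yaw -2.0 size 61 23 top 30 n 179
grip [647.  91.] [27. 87.] 88.1 z [59. 62. 66.] 330
foot [647.  90.] [ 36. 124.] 87.2 z [19. 23. 27.] 245
```

View pics/top7.png

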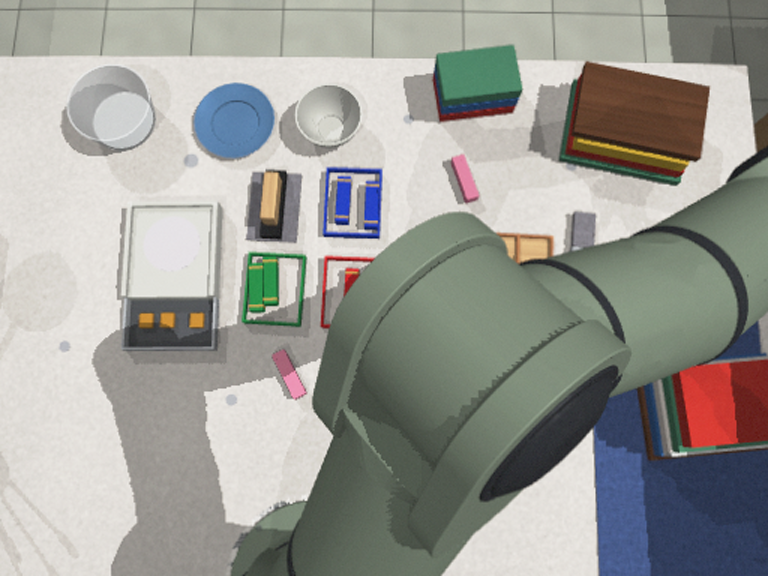

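The scraper stands in the middle of the mat, measured at (647, 90.5) against a mat centre of (647, 91) mm. The three crusts are in the trough at (147,320), (168,320) and (197,320), and the sticks are in their trays. Handing in.

```bash
python3 -c "
from workcell import bot
print(bot.job_done())"
```

```text
the job is handed in; nothing more can be done
None
```

The job is handed in: all five red, green and blue sticks lie flat in their own trays, the black stick is still in the rack, all three crusts are in the trough, and the scraper is back on the middle of its mat, at 43 s of the 210 s limit; the hand-in returned no verdict.

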